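# Dock the class phone and lean it back

### The job

Take the phone out of the wooden rack and slide it, long edge down and screen toward the front of the aluminium stand (the side away from you), fully home into the stand's slot; do not let it drop. Lean it back in the stand's tilting cradle so that it rests about 35 degrees from upright and let go. Leave the other things on the table where they are.

Things in the scene. Friction and masses are not known exactly. Their poses are not given: they have to be found in the camera images.
- phone: the phone: slab 146 mm long (its y), 72 high (z), 9 thick (x), 140-280 g, standing on a long edge in one of the rack's two slots. Origin at the middle of its lower long edge, z up to the upper edge; screen on its +x face, lenses on -x. At the start the lower edge is 12 mm above the table, its lowest 22 mm between the slot's walls
- phone_lens (a point): the lens patch on the phone's back, at (-4.5, 53, 52) mm in the phone's frame: at the +y end, near the upper edge
- rack: fixed wooden rack, 135 (x) by 166 mm (y), origin under its centre. Base 12 mm thick; two slots along y at x = -37.5 and +37.5 mm, each 13 wide, 154 long, walls up to 34 mm above the table. The phone is in one slot, the scraper in the other
- stand: fixed aluminium stand: base 130 (x) by 176 mm (y), 10 thick; two side cheeks (6 thick, 30 wide, 54 mm high) carry the tilting cradle between them. Origin under its centre, z up. Its front, where the screen is watched from, is its +x side, away from the robot; the cradle leans back to -x. The hinge runs along y, 44 mm above the table over the origin
- slot_floor (a point): middle of the floor of the cradle's slot, on the hinge line: it stays put as the cradle tilts. Axes tilt with the cradle: z up out of the slot, y along slot and hinge, x to the front. Slot 11.4 mm wide (x), 152 long (y), 25 deep, walls 4 thick, then lips flaring outward to 30 mm above the floor; closed at both ends
- cradle (a joint): tilt of the cradle, rad: 0 is upright, growing as it leans back (toward the stand's -x), up to 1.2; a stiff friction hinge that stays where it is left (about 0.25 N m to move)
- scraper: the dough scraper that shares the rack: steel blade 120 x 62 x 5 mm standing on its long edge, with a round wooden handle 20 mm thick and 124 mm long along its top, 76 mm high in all; no screen. Origin at the middle of its lower edge, z up, x across the blade. A bystander
- bowl: blue ceramic bowl, 120 mm wide, 45 mm high, origin under its centre; a bystander
- cutter: round steel cutter ring, 70 mm wide, 30 mm high, origin under its centre; a bystander
- brush: pastry brush, 200 mm long, lying along its x; a bystander

How it is judged:
At the end, for the whole second after the job is handed in: The phone is at rest, let go, with its lower long edge on the slot's floor (within 4 mm of it, within 4 mm across and 7 mm along the slot), parallel to the slot (8 degrees), screen to the stand's front, and the cradle leans back with it so that the phone's face is 29 to 41 degrees from upright (x of phone in the frame of slot_floor between -0.004 and 0.004 m and y of phone in the frame of slot_floor between -0.007 and 0.007 m and z of phone in the frame of slot_floor between -0.003 and 0.004 m and angle between the z axis of phone and the z axis of slot_floor, either way round below 0.14 rad and angle between the y axis of phone and the y axis of slot_floor, either way round below 0.08 rad and y of phone_lens in the frame of slot_floor above 0.03 m and angle between phone's own z axis and vertical between 0.506 and 0.716 rad and value of joint cradle above 0.4 rad and linear speed of phone below 0.02 m/s and velocity of joint cradle below 0.05 rad/s); the robot touches nothing.
It fails at once if the phone is let fall (moves faster than 0.6 m/s out of the fingers) (linear speed of phone above 0.6 m/s and contact force between the fingers and phone below 0.05 N).
It fails at once if the scraper, bowl, cutter ring or brush is moved more than 30 mm (distance of any of scraper, bowl, cutter, brush from where it was at the start of the episode above 0.03 m).
It also fails if it takes over 53 s, if anything falls off the work surface, if the arm or the gripper's body presses on something with over 40 N, if the wrist force passes 120 N, or if a joint passes its speed limit or range.

### The arm

A 7-joint arm with a two-finger parallel gripper is mounted at the origin on the work surface. World frame = base frame: x ahead of the robot, y to its left, z up, the work surface at z = 0. Lengths are in m, angles in rad, forces in N, time in s.
With the tool pointing down it reaches from about 0.4 to 0.9 m from the base axis. Payload 5.6 kg.
Tool frame: the origin (TCP) lies between the finger pads; the fingertips stand 11 mm ahead of it and the grasp point (between the pads) lies 8 mm behind it (r.tip_extent is the distance from the TCP to the fingertips, in m); z points along the fingers, y is the line along which they close (so a half turn about z gives the same grasp; the last joint's range is limited). The gripper opens to 92 mm and grips with 3 to 60 N. Pads are 20 mm wide; open, the fingers measure 128 mm over their backs; the gripper's body (75 mm by 189 mm) begins 69 mm behind the grasp point.
Start: joints at [-1.182, 0.468, -0.012, 1.603, 0.006, 1.071, -0.056], TCP at [0.272, 0.59, 0.226] pointing down, gripper open.
Joint ranges: [-2.53, 2.53], [-0.31, 2.02], [-1.57, 1.55], [0.28, 2.44], [-1.29, 4.43], [0.15, 1.84], [-2.92, 2.92]. Speed limits (rad/s): [2.57, 2.57, 3.14, 3.14, 3.14, 3.14, 3.14].

### API

Orientations are given as a unit quaternion [x, y, z, w].
In Python, from bench import r gives the robot as it stands. The module is installed in compiled form; this text tells all that it offers.
- The arm moves only by the tool drive_tool, never from a script. Its arguments are lists of equal length, an entry for each row: "angular": the turn, a rotation vector about the tool's x, y, z scaled (see below), a list of three; "delta_pos": the shift along the tool's x, y, z scaled (see below), a list of three; "grip": the opening, from -1 (shut) to 1 (fully open). A call has 1 to 5 rows; each row shifts and turns the commanded pose from where the row before left it, along the tool's axes as they then stand; what a row does not reach is not made up. The controller multiplies each number of a shift by 0.02 m and each number of a turn by 30 degrees. A row lasts 1/12 s, in which the tool goes at most 41.7 mm and 7.16 degrees, less where a joint would pass 70% of its speed; a pose out of reach is approached as far as the arm can. A call with a number of a shift or a turn outside -1 to 1 is refused whole. A call with a gripper value outside its range is refused whole. The fingers move at their own pace and stop on an object; "force" is the grip in N (left out, the last holds). Time passes only in rows, so rows that do not move let the fingers close. It gives the time, the measured TCP pose, the force, the opening and the grip force at its end, in the units of the state.
- r.sense(): the state, without advancing time (a new reading comes with each control period).
- r.snapshot(name): name is "scene" or "top"; returns a dict with "img" (400x640x3 uint8, blue, green, red), "intrinsics" (3x3 intrinsics, pixels), "T" (4x4, takes a point from camera to world coordinates). Camera axes: x right, y down, z forward; pixel columns grow to the right and rows downward; lengths in m; the calibration is good to about 2 mm. A picture is of the moment at which its call begins. There is no depth.
- r.close_job(): hands the job in; it is judged then, once.
The state is a dict: "time_s": time; "joint_positions": joint angles; "qd": joint speeds; "joint_torque": joint torques, N m; "ee_pos": TCP position; "orientation": TCP orientation; "wrist_force": force on the tool from outside, world axes, zero at the start; "ft_torque": the same for the moment, N m; "grip_width": opening from 0.0 (shut) to 1.0 (fully open); "gripper_force": force on a finger pad.
Only numpy, scipy, OpenCV 4.12 (cv2) and the standard library are available. Lean on these libraries where they do the work, as an engineer would, in place of code of your own. Each camera call takes 0.05 s, during which the arm holds its last target. There are 200 camera calls.

## Working session

There is one attempt and no reset: what is moved stays moved. The work goes in short steps, Python scripts to look and compute and a tool call to move; the robot and the scene stay as the last step left them, time stands still between calls to the robot, and variables do not carry over. Pictures are saved under pics/ and viewed, at most 13 in all, crops included, and the job is handed in when it is done.

Besides the shell and the picture viewer there is one more tool, called after "Emit:" by a JSON object that holds its "op" and its "data", one argument or row to a line. drive_tool: Moves the arm, as the interface text tells. Its arguments: {"type":"object","properties":{"angular":{"type":"array"},"delta_pos":{"type":"array"},"grip":{"type":"array"},"force":{"type":"number"}},"required":["angular","delta_pos","grip"]}

```bash
mkdir -p pics; ls; python3 - <<'E'
from bench import r
import cv2,numpy as np
print(r.sense(), r.tip_extent)
for n in("scene","top"):
    s=r.snapshot(n);cv2.imwrite(f"pics/{n}0.png",s["img"]);np.savez(f"{n}0.npz",**s);print(n,s["intrinsics"],s["T"])
E
```

```text
pics
{'time_s': 0.0, 'joint_positions': array([-1.18199609,  0.46836634, -0.0116064 ,  1.60364513,  0.0060229 ,
        1.07140423, -0.05625848]), 'qd': array([ 0.00072697,  0.00207271,  0.00171211,  0.0011739 , -0.00057208,
        0.00233948, -0.00069087]), 'joint_torque': array([-3.50765322e-04, -5.20567918e+01, -1.27870281e-02, -2.43746996e+01,
       -5.67621575e-02,  1.70485728e-02,  1.48602985e-04]), 'ee_pos': array([0.27185398, 0.58978164, 0.22463848]), 'orientation': array([ 2.14230632e-01,  9.76782697e-01, -8.86229907e-04, -1.21020989e-04]), 'wrist_force': array([ 0.26601842,  0.15465235, -0.05583884]), 'ft_torque': array([-0.01446049,  0.01766208, -0.07396639]), 'gripper_force': 0.0, 'grip_width': 0.9999476993022773} 0.011
scene [[399.37983116   0.         322.16726134]
 [  0.         399.37983116 209.06268328]
 [  0.           0.           1.        ]] [[ 0.05963779  0.77200311 -0.63281477  1.25419072]
 [ 0.99815278 -0.05348117  0.02882359 -0.0485217 ]
 [-0.01159178 -0.63336479 -0.77376655  0.98506646]
 [ 0.          0.          0.          1.        ]]
top [[408.4145241    0.         314.96332816]
 [  0.         408.4145241  195.47385209]
 [  0.           0.           1.        ]] [[-0.02912903 -0.98215934  0.18578085  0.31108363]
 [-0.99948735  0.03108947  0.00764729 -0.00984284]
 [-0.01328669 -0.18546285 -0.98256145  1.29970093]
 [ 0.          0.          0.          1.        ]]
```

View pics/scene0.png

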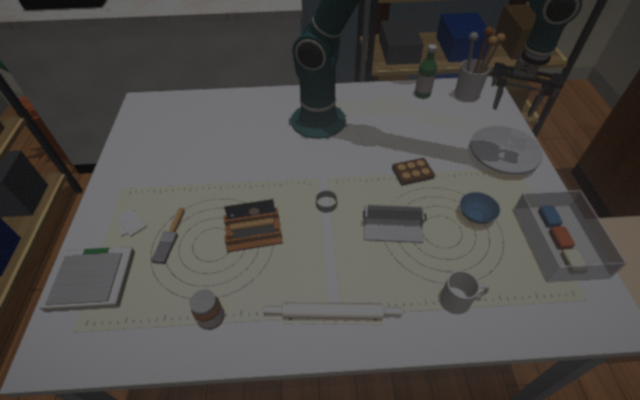

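View pics/top0.png

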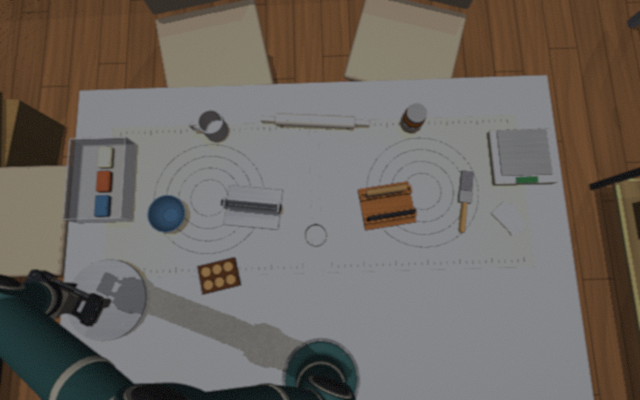

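The scene view shows the rack at about (252,225), the phone dark at (250,209), and the stand at (393,223). In the top view the rack is at (387,206), with the phone at about (390,214) and the scraper at (385,191). The stand is at (253,207) with its dark slot at (250,206). I'll enlarge both.

```bash
python3 - <<'E'
import cv2,numpy as np
a=cv2.imread("pics/scene0.png");b=cv2.imread("pics/top0.png")
z=lambda im,x,y,w,h,k:cv2.resize(cv2.convertScaleAbs(im[y:y+h,x:x+w],alpha=1.7),None,fx=k,fy=k,interpolation=cv2.INTER_CUBIC)
cv2.imwrite("pics/c1.png",np.vstack([np.hstack([z(a,215,190,80,60,5),z(a,355,190,80,60,5)]),np.hstack([z(b,350,175,80,60,5),z(b,213,175,80,60,5)])]))
E
```

```text
(no output)
```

View pics/c1.png

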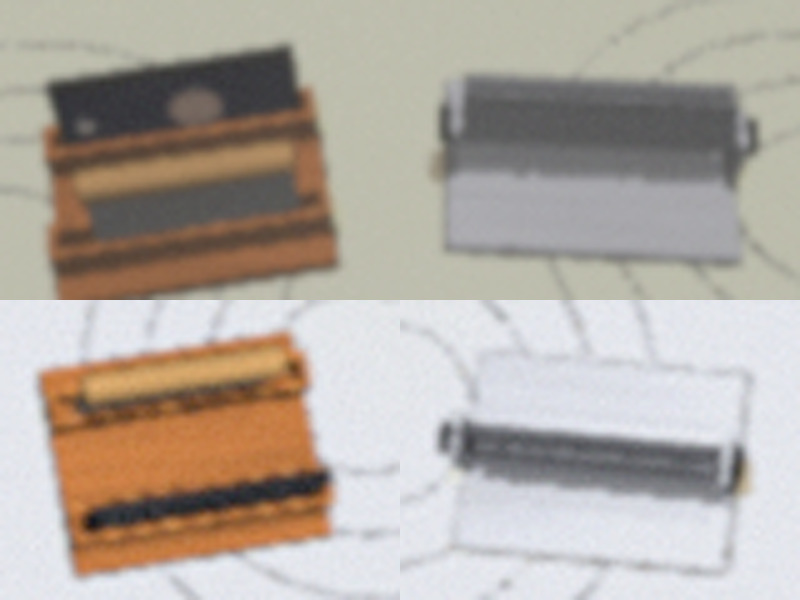

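```bash
cat > h.py <<'E'
import cv2,numpy as np
def load(n): return np.load(n+".npz")
def cast(s,px,z):
    px=np.atleast_2d(np.array(px,float)); T=s["T"]
    d=(T[:3,:3]@np.linalg.inv(s["intrinsics"])@np.c_[px,np.ones(len(px))].T).T
    return T[:3,3]+d*((z-T[2,3])/d[:,2])[:,None]
def proj(s,P):
    P=np.atleast_2d(P);T=s["T"];q=(P-T[:3,3])@T[:3,:3]@s["intrinsics"].T
    return q[:,:2]/q[:,2:]
def line(p,z=None):
    v=cv2.fitLine(np.float32(p)*1000,cv2.DIST_HUBER,0,.01,.01).ravel();return v
E
python3 - <<'E'
from h import *
S,Tp=load("scene0"),load("top0")
np.set_printoptions(precision=4,suppress=True)
C=lambda p,x,y:np.array(p)/5.+[x,y]-.4   # crop px -> image px
print("phone scene top back corners z84",cast(S,C([(47,86),(290,46)],215,190),.084))
# phone mask
for n,s,(x,y,w,h) in(("scene",S,(220,195,60,30)),("top",Tp,(355,195,70,35))):
    im=s["img"][y:y+h,x:x+w];m=(im.max(2)<(60 if n=="scene" else 50)).astype(np.uint8)
    k,l,st,c=cv2.connectedComponentsWithStats(m);i=1+st[1:,4].argmax();print(n,st[i],c[i]+[x,y])
    cols=range(st[i][0]+3,st[i][0]+st[i][2]-3)
    g=im.max(2).astype(float);pts=[]
    for c0 in cols:   # subpixel upper crossing
        r0=np.where(l[:,c0]==i)[0][0]; a=g[max(r0-3,0):r0+1,c0];hi=a[0];lo=g[r0+1,c0];th=(hi+lo)/2
        for q in range(max(r0-3,0),r0+1):
            if g[q,c0]>=th>g[q+1,c0]: pts.append((c0+x,y+q+(g[q,c0]-th)/(g[q,c0]-g[q+1,c0])));break
    W=cast(s,pts,.084);v=np.polyfit(W[:,1],W[:,0],1);print(" upper edge x=%.4f*y+%.4f"%tuple(v),"rms",np.std(W[:,0]-np.polyval(v,W[:,1])),"y range",W[:,1].min(),W[:,1].max())
print("stand base top z10",cast(Tp,C([(475,352),(748,372),(728,572),(452,547)],213,175),.010))
P=cast(S,C([(447,248),(738,262)],355,190),.0);print("stand front bottom scene z0",P)
print("cheeks top z54 topview L",cast(Tp,C([(457,437),(735,466)],213,175),.054), "scene",cast(S,C([(459,90),(743,120)],355,190),.054))
print("rack top z34",cast(Tp,C([(40,372),(290,335),(330,535)],350,175),.034))
print("rack scene z34",cast(S,C([(52,228),(328,196)],215,190),.034))
print("dot z64/53/41",[cast(S,C([(86,127)],215,190),z) for z in(.064,.053,.041)],"circle",[cast(S,C([(195,105)],215,190),z) for z in(.064,.05)])
E
```

```text
phone scene top back corners z84 [[ 0.4887 -0.3024  0.084 ]
 [ 0.4675 -0.1602  0.084 ]]
scene [  5   5  50  19 562] [249.0907 208.6993]
 upper edge x=-0.1322*y+0.4457 rms 0.0004124504845245529 y range -0.29111590614377625 -0.16494793285110654
top [ 12  15  48  11 173] [390.5029 214.8035]
 upper edge x=-0.1320*y+0.4529 rms 0.0005166624286752707 y range -0.28731778618488363 -0.16338910334470735
stand base top z10 [[ 0.3973  0.0279  0.01  ]
 [ 0.3798 -0.1427  0.01  ]
 [ 0.258  -0.1242  0.01  ]
 [ 0.278   0.0452  0.01  ]]
stand front bottom scene z0 [[ 0.59    0.3446  0.    ]
 [ 0.6116  0.5136 -0.    ]]
cheeks top z54 topview L [[ 0.3438  0.0388  0.054 ]
 [ 0.3217 -0.1276  0.054 ]] scene [[0.5129 0.3593 0.054 ]
 [0.5472 0.5207 0.054 ]]
rack top z34 [[ 0.3789 -0.1261  0.034 ]
 [ 0.3969 -0.2809  0.034 ]
 [ 0.2759 -0.2964  0.034 ]]
rack scene z34 [[ 0.5555 -0.3032  0.034 ]
 [ 0.5432 -0.1416  0.034 ]]
dot z64/53/41 [array([[ 0.5051, -0.282 ,  0.064 ]]), array([[ 0.4961, -0.2847,  0.053 ]]), array([[ 0.4864, -0.2878,  0.041 ]])] circle [array([[ 0.4927, -0.2183,  0.064 ]]), array([[ 0.4811, -0.2209,  0.05  ]])]
```

```bash
python3 - <<'E'
from h import *
S,Tp=load("scene0"),load("top0")
np.set_printoptions(precision=4,suppress=True)
C=lambda p,x,y,ox,oy:(np.array(p)-[ox,oy])/5.+[x,y]-.4
t=cast(Tp,C([(475,352),(748,372),(728,572),(452,547)],213,175,400,300),.010)
print("stand base z10",t,t.mean(0))
print("front bottom scene z0",cast(S,C([(447,250),(738,263)],355,190,400,0),.0),"back? z54 cheeks tops scene",cast(S,C([(459,90),(743,120)],355,190,400,0),.054))
print("cheeks top z54 topview",cast(Tp,C([(457,437),(735,466)],213,175,400,300),.054))
print("rack top z34",cast(Tp,C([(40,372),(290,335),(330,535)],350,175,0,300),.034))
print("rack scene z34",cast(S,C([(52,228),(328,196)],215,190,0,0),.034))
a=S["img"];b=Tp["img"]
z=lambda im,x,y,w,h,k:cv2.resize(cv2.convertScaleAbs(im[y:y+h,x:x+w],alpha=1.7),None,fx=k,fy=k,interpolation=cv2.INTER_CUBIC)
cv2.imwrite("pics/c2.png",np.vstack([z(a,355,198,80,30,10),z(b,217,192,80,30,10)]))
E
```

```text
stand base z10 [[0.5984 0.282  0.01  ]
 [0.5795 0.1053 0.01  ]
 [0.4506 0.1198 0.01  ]
 [0.4719 0.2954 0.01  ]] [0.5251 0.2006 0.01  ]
front bottom scene z0 [[ 0.5752  0.1061 -0.    ]
 [ 0.5963  0.2774  0.    ]] back? z54 cheeks tops scene [[0.4963 0.1196 0.054 ]
 [0.5309 0.2849 0.054 ]]
cheeks top z54 topview [[0.5349 0.2827 0.054 ]
 [0.5113 0.1102 0.054 ]]
rack top z34 [[ 0.5669 -0.1352  0.034 ]
 [ 0.5858 -0.2943  0.034 ]
 [ 0.458  -0.3101  0.034 ]]
rack scene z34 [[ 0.5555 -0.3032  0.034 ]
 [ 0.5432 -0.1416  0.034 ]]
```

View pics/c2.png

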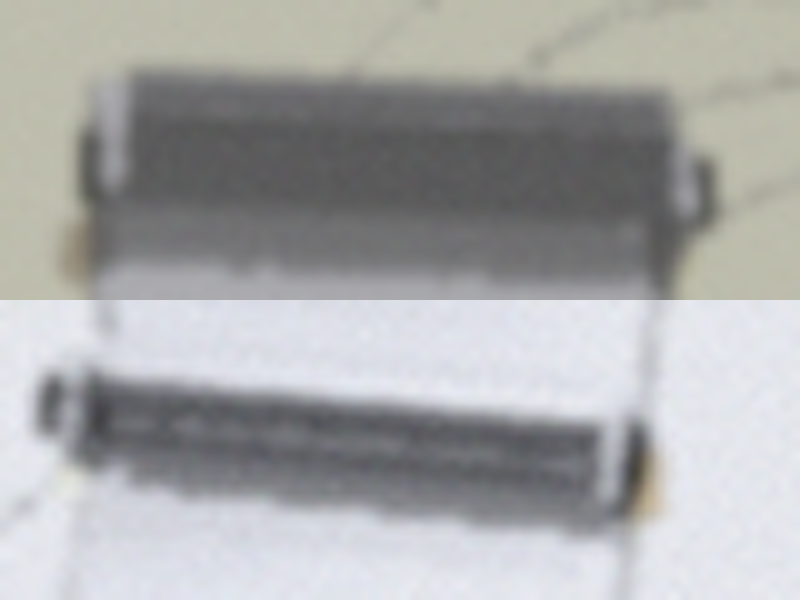

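The enlarged stand shows the cradle's upper outline in the scene crop running from (130,72) to (665,92). In the top crop, the front outline runs from (100,378) to (600,418). I'll use these two lines to solve for the initial tilt.

```bash
python3 - <<'E'
from h import *
from scipy.optimize import fsolve
S,Tp=load("scene0"),load("top0")
c=np.array([.5251,.2006]);ex=np.array([.993,-.116])
D=lambda p,oy,x,y:(np.array(p)-[0,oy])/10.+[x,y]-.45
def sx(s,px,z): return ((cast(s,px,z)[:,:2]-c)@ex).mean()*1000
ps=D([(130,72),(400,82),(665,92)],0,355,198);pt=D([(150,380),(350,398),(580,417)],300,217,192)
for z in(.05,.06,.074,.08):print(z,"back lip x",sx(S,ps,z),"front lip x",sx(Tp,pt,z))
def f(v):
    t,xl=v;C,N=np.cos(t),np.sin(t)
    return [sx(S,ps,(44+30*C-xl*N)/1e3)-(-xl*C-30*N),sx(Tp,pt,(44+30*C+xl*N)/1e3)-(xl*C-30*N)]
print(fsolve(f,[0.1,12]))
# lower boundary in top view
print("lower top", [(z,sx(Tp,D([(150,480),(350,500),(580,525)],300,217,192),z)) for z in(.01,.04,.074)])
# phone y ends in top mask
im=Tp["img"];g=im.max(2)
print(g[208:222,362:370]);print(g[206:218,408:420])
E
```

```text
0.05 back lip x -33.85137510554812 front lip x 10.342416248320118
0.06 back lip x -25.43767823589577 front lip x 8.754441898269604
0.074 back lip x -13.65850261838258 front lip x 6.531277808198903
0.08 back lip x -8.610284496591222 front lip x 5.578493198168569
[ 0.1506029 10.9492983]
lower top [(0.01, np.float64(-16.61002902504834)), (0.04, np.float64(-20.599252874968325)), (0.074, np.float64(-25.12037323821106))]
[[118 123 121 119 120 118 118 116]
 [114 119 118 118 116 117 118 120]
 [115 119 118 121 121 121 120 122]
 [112 121 124 122 122 122 122 120]
 [109 118 120 121 122 121 121 119]
 [103 114 119 118 117 116 116 115]
 [105 112 114 111 114 111 112 113]
 [105 109 117 119 112 109 105 105]
 [106 107 118 121 116  99  83  73]
 [107  99 111 112  99  76  55  41]
 [106  89  98 101  78  47  23  27]
 [105  88  94  96  68  42  18  20]
 [110  90  96  96  76  44  31  37]
 [120  98  97 104  92  78  69  75]]
[[110 111 110 110 114 111 120 131 139 140 141 139]
 [112 109 107 108 110 106 106 117 131 133 133 139]
 [109 102  93  96  97  94  90  95 113 126 130 130]
 [ 90  78  65  66  65  62  59  71 101 128 132 129]
 [ 58  48  42  42  34  32  32  58  96 125 135 135]
 [ 32  30  27  34  33  31  41  68  97 119 138 139]
 [ 32  27  31  25  31  36  60  90 111 126 135 140]
 [ 32  32  31  35  43  55  77 103 117 128 136 139]
 [ 68  71  70  70  75  88  97 112 119 130 137 141]
 [ 98 104 101  95  97  98 103 111 121 127 136 139]
 [101 104  99  88  82  82  88 101 115 134 138 140]
 [ 85  87  84  79  79  85  92 106 120 136 139 139]]
```

Emit:
{"op": "drive_tool", "data": {
  "angular": [
    [0,0,0],
    [0,0,0],
    [0,0,0],
    [0,0,0],
    [0,0,0]
  ],
  "delta_pos": [
    [-0.95,-0.5,0],
    [-0.95,-0.5,0],
    [-0.95,-0.5,0],
    [-0.95,-0.5,0],
    [-0.95,-0.5,0]
  ],
  "grip": [-0.13,-0.13,-0.13,-0.13,-0.13],
  "force": 25
}}

```text
time_s: 0.52
ee_pos: [0.3378, 0.504, 0.2251]
orientation: [0.214, 0.977, -0.0, -0.0]
wrist_force: [-0.7, -0.1, 0.1]
grip_width: 0.66
gripper_force: 0.0
```

Emit:
{"op": "drive_tool", "data": {
  "angular": [
    [0,0,0],
    [0,0,0],
    [0,0,0],
    [0,0,0],
    [0,0,0]
  ],
  "delta_pos": [
    [-0.95,-0.5,0],
    [-0.95,-0.5,0],
    [-0.95,-0.5,0],
    [-0.95,-0.5,0],
    [-0.95,-0.5,0]
  ],
  "grip": [-0.13,-0.13,-0.13,-0.13,-0.13]
}}

```text
time_s: 0.93
ee_pos: [0.4031, 0.4189, 0.2252]
orientation: [0.214, 0.977, -0.0, -0.0]
wrist_force: [-0.3, -0.3, 0.3]
grip_width: 0.438
gripper_force: 0.0
```

Emit:
{"op": "drive_tool", "data": {
  "angular": [
    [0,0,0],
    [0,0,0],
    [0,0,0],
    [0,0,0],
    [0,0,0]
  ],
  "delta_pos": [
    [-0.95,-0.5,0],
    [-0.95,-0.5,0],
    [-0.95,-0.5,0],
    [-0.95,-0.5,0],
    [-0.95,-0.5,0]
  ],
  "grip": [-0.13,-0.13,-0.13,-0.13,-0.13]
}}

```text
time_s: 1.35
ee_pos: [0.4684, 0.3337, 0.2252]
orientation: [0.214, 0.977, -0.0, -0.0]
wrist_force: [0.2, 0.0, -0.3]
grip_width: 0.435
gripper_force: 0.0
```

Emit:
{"op": "drive_tool", "data": {
  "angular": [
    [0,0,0],
    [0,0,0],
    [0,0,0],
    [0,0,0],
    [0,0,0]
  ],
  "delta_pos": [
    [-0.95,-0.5,0],
    [-0.95,-0.5,0],
    [-0.95,-0.5,0],
    [-0.95,-0.5,0],
    [-0.95,-0.5,0]
  ],
  "grip": [-0.13,-0.13,-0.13,-0.13,-0.13]
}}

```text
time_s: 1.77
ee_pos: [0.5337, 0.2486, 0.2252]
orientation: [0.214, 0.977, -0.0, -0.0]
wrist_force: [0.4, 0.2, 0.6]
grip_width: 0.432
gripper_force: 0.0
```

Tracking is exact. Next is the second leg with the yaw afterwards.

Emit:
{"op": "drive_tool", "data": {
  "angular": [
    [0,0,0],
    [0,0,0],
    [0,0,0],
    [0,0,0],
    [0,0,0]
  ],
  "delta_pos": [
    [-0.33,-1,0],
    [-0.33,-1,0],
    [-0.33,-1,0],
    [-0.33,-1,0],
    [-0.33,-1,0]
  ],
  "grip": [-0.13,-0.13,-0.13,-0.13,-0.13]
}}

```text
time_s: 2.18
ee_pos: [0.5211, 0.1439, 0.2252]
orientation: [0.214, 0.977, -0.0, -0.0]
wrist_force: [0.1, 0.1, -0.5]
grip_width: 0.437
gripper_force: 0.0
```

Emit:
{"op": "drive_tool", "data": {
  "angular": [
    [0,0,0],
    [0,0,0],
    [0,0,0],
    [0,0,0],
    [0,0,0]
  ],
  "delta_pos": [
    [-0.33,-1,0],
    [-0.33,-1,0],
    [-0.33,-1,0],
    [-0.33,-1,0],
    [-0.33,-1,0]
  ],
  "grip": [-0.13,-0.13,-0.13,-0.13,-0.13]
}}

```text
time_s: 2.6
ee_pos: [0.5092, 0.0393, 0.2253]
orientation: [0.214, 0.977, -0.0, -0.0]
wrist_force: [-0.2, 0.5, -0.5]
grip_width: 0.435
gripper_force: 0.0
```

Emit:
{"op": "drive_tool", "data": {
  "angular": [
    [0,0,0],
    [0,0,0],
    [0,0,0],
    [0,0,0],
    [0,0,0]
  ],
  "delta_pos": [
    [-0.33,-1,0],
    [-0.33,-1,0],
    [-0.33,-1,0],
    [-0.33,-1,0],
    [-0.33,-1,0]
  ],
  "grip": [-0.13,-0.13,-0.13,-0.13,-0.13]
}}

```text
time_s: 3.02
ee_pos: [0.4973, -0.0652, 0.2254]
orientation: [0.214, 0.977, -0.0, -0.0]
wrist_force: [-0.1, -0.4, 0.5]
grip_width: 0.434
gripper_force: 0.0
```

Emit:
{"op": "drive_tool", "data": {
  "angular": [
    [0,0,0],
    [0,0,0],
    [0,0,0],
    [0,0,0],
    [0,0,0]
  ],
  "delta_pos": [
    [-0.33,-1,0],
    [-0.33,-1,0],
    [-0.33,-1,0],
    [-0.33,-1,0],
    [-0.33,-1,0]
  ],
  "grip": [-0.13,-0.13,-0.13,-0.13,-0.13]
}}

```text
time_s: 3.43
ee_pos: [0.4855, -0.1698, 0.2254]
orientation: [0.214, 0.977, 0.0, -0.0]
wrist_force: [-0.0, -0.1, -0.3]
grip_width: 0.434
gripper_force: 0.0
```

Emit:
{"op": "drive_tool", "data": {
  "angular": [
    [0,0,0],
    [0,0,0],
    [0,0,0],
    [0,0,0.2],
    [0,0,0.2]
  ],
  "delta_pos": [
    [-0.33,-1,0],
    [-0.33,-1,0],
    [-0.33,-1,0],
    [0,0,0],
    [0,0,0]
  ],
  "grip": [-0.13,-0.13,-0.13,-0.13,-0.13]
}}

```text
time_s: 3.85
ee_pos: [0.478, -0.2333, 0.2253]
orientation: [0.319, 0.948, -0.0, -0.0]
wrist_force: [0.3, 0.9, -0.4]
grip_width: 0.435
gripper_force: 0.0
```

Emit:
{"op": "drive_tool", "data": {
  "angular": [
    [0,0,0.22],
    [0,0,0.22],
    [0,0,0.22],
    [0,0,0.22],
    [0,0,0.22]
  ],
  "delta_pos": [
    [0,0,0],
    [0,0,0],
    [0,0,0],
    [0,0,0],
    [0,0,0]
  ],
  "grip": [-0.13,-0.13,-0.13,-0.13,-0.13]
}}

```text
time_s: 4.27
ee_pos: [0.4785, -0.2315, 0.2253]
orientation: [0.574, 0.819, -0.0, -0.0]
wrist_force: [-0.3, -0.7, -0.4]
grip_width: 0.434
gripper_force: 0.0
```

Emit:
{"op": "drive_tool", "data": {
  "angular": [
    [0,0,0.22],
    [0,0,0.205],
    [0,0,0]
  ],
  "delta_pos": [
    [0,0,0],
    [0,0,0],
    [0,0,0]
  ],
  "grip": [-0.13,-0.13,-0.13]
}}

```text
time_s: 4.52
ee_pos: [0.4786, -0.2315, 0.2252]
orientation: [0.66, 0.751, -0.0, -0.0]
wrist_force: [0.2, -0.5, -0.2]
grip_width: 0.433
gripper_force: 0.0
```

```bash
cat >> h.py <<'E'
from scipy.spatial.transform import Rotation as Ro
def need(st,tcp,yaxis_deg,tilt=0):
    """shift in rows-units in tool axes, turn in units"""
    R=Ro.from_quat(st["orientation"]);d=np.array(tcp)-st["ee_pos"]
    y=R.as_matrix()[:,1]
    print("shift units(tool)",R.inv().apply(d)/.02,"world mm",d*1000,"tool y deg",np.degrees(np.arctan2(y[1],y[0])),"tool z",R.as_matrix()[:,2])
    print("z turn units",-(yaxis_deg-np.degrees(np.arctan2(y[1],y[0])))/30)
E
python3 - <<'E'
from h import *
from bench import r
np.set_printoptions(precision=4,suppress=True)
print("phone ends top",cast(load("top0"),[(366.3,218),(415.3,211)],.084))
need(r.sense(),[.4798,-.231,.061],7.5)
s=r.snapshot("top");np.savez("top1.npz",**s)
s=r.snapshot("scene");np.savez("scene1.npz",**s);cv2.imwrite("pics/s1.png",cv2.resize(cv2.convertScaleAbs(np.hstack([s["img"][130:280,180:330],load("top1")["img"][100:250,320:470]]),alpha=1.6),None,fx=2.6,fy=2.6,interpolation=cv2.INTER_CUBIC))
print(r.sense()["joint_positions"])
E
```

```text
phone ends top [[ 0.4675 -0.152   0.084 ]
 [ 0.4841 -0.2997  0.084 ]]
shift units(tool) [0.0141 0.0707 8.2119] world mm [   1.2421    0.4732 -164.2387] tool y deg 7.3592163190086275 tool z [-0.0008  0.0001 -1.    ]
z turn units -0.0046927893663790835
[-0.0806  0.2859  0.5624  1.9222 -0.1814  0.9838  0.699 ]
```

View pics/s1.png

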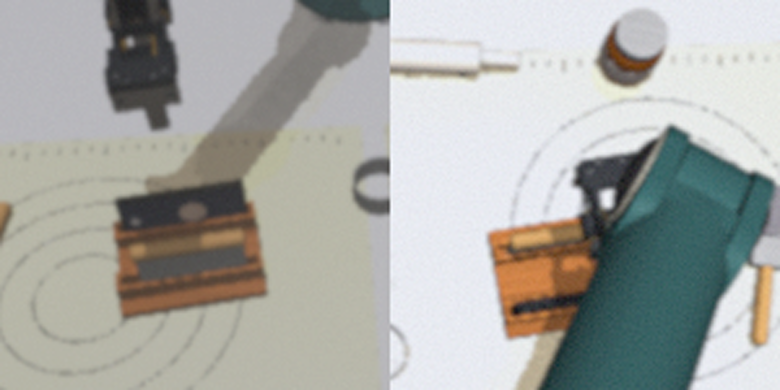

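The gripper (scene crop, at (145,90)) hangs above the rack, aligned with the phone, and the phone's front face at (190,205) shows only the centre disc and the end dot. Descending.

Emit:
{"op": "drive_tool", "data": {
  "angular": [
    [0,0,0],
    [0,0,0],
    [0,0,0],
    [0,0,0],
    [0,0,0]
  ],
  "delta_pos": [
    [0.15,0.06,1],
    [0,0,1],
    [0,0,1],
    [0,0,1],
    [0,0,1]
  ],
  "grip": [-0.13,-0.13,-0.13,-0.13,-0.13]
}}

```text
time_s: 5.03
ee_pos: [0.4796, -0.2284, 0.1247]
orientation: [0.658, 0.753, 0.0, 0.0]
wrist_force: [-0.1, -0.3, 0.0]
grip_width: 0.437
gripper_force: 0.0
```

Emit:
{"op": "drive_tool", "data": {
  "angular": [
    [0,0,0],
    [0,0,0],
    [0,0,0],
    [0,0,0],
    [0,0,0]
  ],
  "delta_pos": [
    [0,0,0.8],
    [0,0,0.8],
    [0,0,0.8],
    [0,0,0.8],
    [0,0,0]
  ],
  "grip": [-0.13,-0.13,-0.13,-0.13,-0.13]
}}

```text
time_s: 5.45
ee_pos: [0.4777, -0.2276, 0.059]
orientation: [0.658, 0.753, -0.001, -0.002]
wrist_force: [-0.7, 0.0, 0.2]
grip_width: 0.435
gripper_force: 0.0
```

Emit:
{"op": "drive_tool", "data": {
  "angular": [
    [0,0,0],
    [0,0,0],
    [0,0,0],
    [0,0,0],
    [0,0,0]
  ],
  "delta_pos": [
    [0,0,0],
    [0,0,0],
    [0,0,0],
    [0,0,0],
    [0,0,0]
  ],
  "grip": [-0.5,-0.75,-0.8,-0.9,-1],
  "force": 10
}}

```text
time_s: 5.87
ee_pos: [0.48, -0.2286, 0.0624]
orientation: [0.659, 0.752, 0.0, 0.001]
wrist_force: [1.3, 0.8, 5.9]
grip_width: 0.097
gripper_force: 8.9
```

Emit:
{"op": "drive_tool", "data": {
  "angular": [
    [0,0,0],
    [0,0,0],
    [0,0,0],
    [0,0,0]
  ],
  "delta_pos": [
    [0,0,0],
    [0,0,0],
    [0,0,0],
    [0,0,0]
  ],
  "grip": [-1,-1,-1,-1],
  "force": 30
}}

```text
time_s: 6.2
ee_pos: [0.4801, -0.2286, 0.0623]
orientation: [0.659, 0.752, 0.0, 0.0]
wrist_force: [-0.8, 0.4, 5.6]
grip_width: 0.091
gripper_force: 30.0
```

Emit:
{"op": "drive_tool", "data": {
  "angular": [
    [0,0,0],
    [0,0,0],
    [0,0,0],
    [0,0,0],
    [0,0,0]
  ],
  "delta_pos": [
    [0,0,-0.2],
    [0,0,-0.4],
    [0,0,-0.6],
    [0,0,-0.8],
    [0,0,-1]
  ],
  "grip": [-1,-1,-1,-1,-1]
}}

```text
time_s: 6.62
ee_pos: [0.4788, -0.2283, 0.1222]
orientation: [0.659, 0.752, -0.0, -0.001]
wrist_force: [-0.5, 0.6, -2.3]
grip_width: 0.098
gripper_force: 30.0
```

Emit:
{"op": "drive_tool", "data": {
  "angular": [
    [0,0,0],
    [0,0,0],
    [0,0,0],
    [0,0,0],
    [0,0,0]
  ],
  "delta_pos": [
    [0,0,-1],
    [0,0,-1],
    [0,0,-0.8],
    [0,0,-0.4],
    [0,0,0]
  ],
  "grip": [-1,-1,-1,-1,-1]
}}

```text
time_s: 7.03
ee_pos: [0.4806, -0.2289, 0.1879]
orientation: [0.659, 0.752, 0.001, 0.002]
wrist_force: [0.7, 0.0, -2.8]
grip_width: 0.098
gripper_force: 30.0
```

Emit:
{"op": "drive_tool", "data": {
  "angular": [
    [0,0,0],
    [0,0,0]
  ],
  "delta_pos": [
    [0,0,0],
    [0,0,0]
  ],
  "grip": [-1,-1]
}}

```text
time_s: 7.2
ee_pos: [0.4789, -0.2281, 0.1848]
orientation: [0.659, 0.752, -0.0, -0.001]
wrist_force: [0.2, 0.3, -2.5]
grip_width: 0.096
gripper_force: 30.0
```

```bash
python3 - <<'E'
from h import *
from bench import r
s=r.snapshot("scene");np.savez("scene2.npz",**s)
cv2.imwrite("pics/s2.png",cv2.resize(cv2.convertScaleAbs(s["img"][130:260,190:320],alpha=1.8),None,fx=4.5,fy=4.5,interpolation=cv2.INTER_CUBIC))
st=r.sense();print(st["ee_pos"],st["wrist_force"],st["orientation"])
E
```

```text
[ 0.47886967 -0.22813789  0.18458225] [-0.02505932  0.61337326 -2.14661178] [ 6.59276577e-01  7.51899848e-01 -4.30725176e-04 -9.10364676e-04]
```

View pics/s2.png

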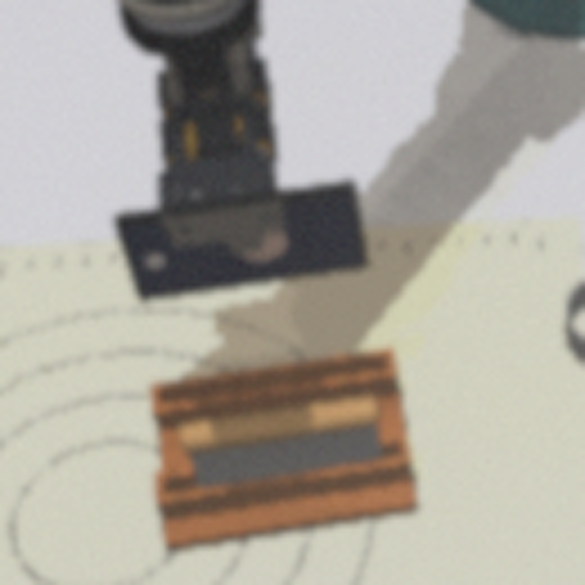

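The lifted phone shows its corners at about (115,215), (352,182), (368,265) and (140,298), the dot at (153,261) and the disc centred near (262,240). I'll compute where these lie on the phone face.

```bash
python3 - <<'E'
from h import *
from bench import r
np.set_printoptions(precision=4,suppress=True)
s=load("scene2");C=lambda p:np.array(p)/4.5+[190,130]-.39
tcp=np.array([.4789,-.2281,.1846]);a=np.radians(7.4);ex=np.array([np.cos(a),np.sin(a),0]);ey=np.array([-np.sin(a),np.cos(a),0])
T=s["T"];p0=tcp+.0045*ex
for n,p in dict(dot=(153,261),disc=(262,240),TL=(122,226),TR=(355,192),BR=(368,265),BL=(140,298)).items():
    d=T[:3,:3]@np.linalg.inv(s["intrinsics"])@np.append(C(p),1);q=T[:3,3]+d*((p0-T[:3,3])@ex)/(d@ex)
    print(n,"y,z rel TCP mm",(q-tcp)@ey*1e3,(q-tcp)[2]*1e3)
im=s["img"]
for p in((153,261),(262,250),(200,260),(330,220)):
    u=C(p).round().astype(int);print(p,im[u[1]-1:u[1]+2,u[0]-1:u[0]+2].reshape(-1,3).mean(0))
E
```

```text
dot y,z rel TCP mm -59.231312542343595 -15.774502173908855
disc y,z rel TCP mm 8.477346836236164 -11.23142536996513
TL y,z rel TCP mm -70.92864994971124 17.937396906741455
TR y,z rel TCP mm 69.6291533537526 18.551350579939285
BR y,z rel TCP mm 70.27133934469539 -47.675743915226775
BL y,z rel TCP mm -73.62407327966719 -47.12915663562378
(153, 261) [54.1111 54.5556 56.6667]
(262, 250) [50.1111 53.8889 60.3333]
(200, 260) [33.3333 29.3333 29.2222]
(330, 220) [34.7778 30.7778 30.6667]
```

The dot is at mid-height (z≈32 mm), not at the lens position (53, 52), which suggests a screen feature. I'll turn the phone to confirm by looking at the other face.

Emit:
{"op": "drive_tool", "data": {
  "angular": [
    [0,0,0.23],
    [0,0,0.23],
    [0,0,0.23],
    [0,0,0.23],
    [0,0,0.23]
  ],
  "delta_pos": [
    [0,0,-0.4],
    [0,0,0],
    [0,0,0],
    [0,0,0],
    [0,0,0]
  ],
  "grip": [-1,-1,-1,-1,-1]
}}

```text
time_s: 7.67
ee_pos: [0.479, -0.2284, 0.1926]
orientation: [0.854, 0.52, -0.001, -0.001]
wrist_force: [-0.5, 0.6, -1.5]
grip_width: 0.1
gripper_force: 30.0
```

Emit:
{"op": "drive_tool", "data": {
  "angular": [
    [0,0,0.23],
    [0,0,0.23],
    [0,0,0.23],
    [0,0,0.23],
    [0,0,0.23]
  ],
  "delta_pos": [
    [0,0,0],
    [0,0,0],
    [0,0,0],
    [0,0,0],
    [0,0,0]
  ],
  "grip": [-1,-1,-1,-1,-1]
}}

```text
time_s: 8.08
ee_pos: [0.479, -0.2284, 0.1926]
orientation: [0.97, 0.243, -0.001, -0.0]
wrist_force: [0.3, -0.7, -1.5]
grip_width: 0.097
gripper_force: 30.0
```

Emit:
{"op": "drive_tool", "data": {
  "angular": [
    [0,0,0.23],
    [0,0,0.23],
    [0,0,0.23],
    [0,0,0.23],
    [0,0,0.23]
  ],
  "delta_pos": [
    [0,0,0],
    [0,0,0],
    [0,0,0],
    [0,0,0],
    [0,0,0]
  ],
  "grip": [-1,-1,-1,-1,-1]
}}

```text
time_s: 8.5
ee_pos: [0.479, -0.2283, 0.1927]
orientation: [0.998, -0.055, -0.001, 0.0]
wrist_force: [-0.7, -0.3, -1.6]
grip_width: 0.096
gripper_force: 30.0
```

Emit:
{"op": "drive_tool", "data": {
  "angular": [
    [0,0,0.23],
    [0,0,0.23],
    [0,0,0.23],
    [0,0,0.23],
    [0,0,0.23]
  ],
  "delta_pos": [
    [0,0,0],
    [0,0,0],
    [0,0,0],
    [0,0,0],
    [0,0,0]
  ],
  "grip": [-1,-1,-1,-1,-1]
}}

```text
time_s: 8.92
ee_pos: [0.4791, -0.2283, 0.1927]
orientation: [0.937, -0.349, -0.001, 0.0]
wrist_force: [0.6, 0.4, -1.9]
grip_width: 0.097
gripper_force: 30.0
```

```bash
python3 - <<'E'
from h import *
from bench import r
s=r.snapshot("scene");np.savez("scene3.npz",**s)
cv2.imwrite("pics/s3.png",cv2.resize(cv2.convertScaleAbs(s["img"][130:260,190:320],alpha=2),None,fx=4.5,fy=4.5,interpolation=cv2.INTER_CUBIC))
st=r.sense();print(st["ee_pos"],st["orientation"],st["joint_positions"])
E
```

```text
[ 0.47905732 -0.228251    0.19249908] [ 9.36292355e-01 -3.51219471e-01 -1.04213826e-03  6.50004800e-04] [-0.47923432  0.50463146  1.12982109  1.97464581 -0.5407903   1.00887736
 -1.38098349]
```

View pics/s3.png

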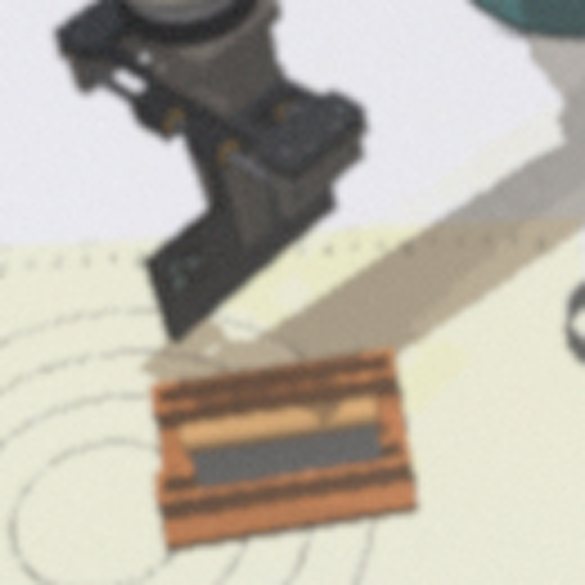

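The turned phone shows the lens cluster at (180,272), near the upper edge at its end. So the back is now in view, and the screen did face +x in the rack. I'll turn it back to the stand's heading and carry it over.

Emit:
{"op": "drive_tool", "data": {
  "angular": [
    [0,0,-0.23],
    [0,0,-0.23],
    [0,0,-0.23],
    [0,0,-0.23],
    [0,0,-0.23]
  ],
  "delta_pos": [
    [0,0,0],
    [0,0,0],
    [0,0,0],
    [0,0,0],
    [0,0,0]
  ],
  "grip": [-1,-1,-1,-1,-1]
}}

```text
time_s: 9.38
ee_pos: [0.4792, -0.2283, 0.1929]
orientation: [0.999, -0.048, -0.001, 0.0]
wrist_force: [-0.4, -0.1, -2.5]
grip_width: 0.094
gripper_force: 30.0
```

Emit:
{"op": "drive_tool", "data": {
  "angular": [
    [0,0,-0.23],
    [0,0,-0.23],
    [0,0,-0.23],
    [0,0,-0.23],
    [0,0,-0.23]
  ],
  "delta_pos": [
    [0,0,0],
    [0,0,0],
    [0,0,0],
    [0,0,0],
    [0,0,0]
  ],
  "grip": [-1,-1,-1,-1,-1]
}}

```text
time_s: 9.8
ee_pos: [0.4792, -0.2284, 0.1929]
orientation: [0.968, 0.25, -0.001, -0.0]
wrist_force: [0.4, -0.2, -3.4]
grip_width: 0.095
gripper_force: 30.0
```

Emit:
{"op": "drive_tool", "data": {
  "angular": [
    [0,0,-0.23],
    [0,0,-0.23],
    [0,0,-0.23],
    [0,0,-0.23],
    [0,0,-0.23]
  ],
  "delta_pos": [
    [0,0,0],
    [0,0,0],
    [0,0,0],
    [0,0,0],
    [0,0,0]
  ],
  "grip": [-1,-1,-1,-1,-1]
}}

```text
time_s: 10.22
ee_pos: [0.4791, -0.2284, 0.1929]
orientation: [0.85, 0.526, -0.001, -0.0]
wrist_force: [-0.5, 0.2, -2.3]
grip_width: 0.095
gripper_force: 30.0
```

Emit:
{"op": "drive_tool", "data": {
  "angular": [
    [0,0,-0.23],
    [0,0,-0.23],
    [0,0,-0.23],
    [0,0,0],
    [0,0,0]
  ],
  "delta_pos": [
    [0,0,0],
    [0,0,0],
    [0,0,0],
    [0.5,0,0],
    [1,0,0]
  ],
  "grip": [-1,-1,-1,-1,-1]
}}

```text
time_s: 10.63
ee_pos: [0.482, -0.2004, 0.1932]
orientation: [0.747, 0.665, -0.001, 0.0]
wrist_force: [0.6, -0.4, -2.1]
grip_width: 0.098
gripper_force: 30.0
```

Emit:
{"op": "drive_tool", "data": {
  "angular": [
    [0,0,0],
    [0,0,0],
    [0,0,0],
    [0,0,0],
    [0,0,0]
  ],
  "delta_pos": [
    [1,0,0],
    [1,0,0],
    [1,0,0],
    [1,0,0],
    [1,0,0]
  ],
  "grip": [-1,-1,-1,-1,-1]
}}

```text
time_s: 11.05
ee_pos: [0.4935, -0.0976, 0.1931]
orientation: [0.745, 0.667, -0.0, -0.0]
wrist_force: [0.4, -0.6, -1.1]
grip_width: 0.098
gripper_force: 30.0
```

Emit:
{"op": "drive_tool", "data": {
  "angular": [
    [0,0,0],
    [0,0,0],
    [0,0,0],
    [0,0,0],
    [0,0,0]
  ],
  "delta_pos": [
    [1,0,0],
    [1,0,0],
    [1,0,0],
    [1,0,0],
    [1,0,0]
  ],
  "grip": [-1,-1,-1,-1,-1]
}}

```text
time_s: 11.47
ee_pos: [0.5042, 0.0018, 0.1931]
orientation: [0.745, 0.667, -0.0, -0.0]
wrist_force: [0.2, -0.0, -2.2]
grip_width: 0.094
gripper_force: 30.0
```

Emit:
{"op": "drive_tool", "data": {
  "angular": [
    [0,0,0],
    [0,0,0],
    [0,0,0],
    [0,0,0],
    [0,0,0]
  ],
  "delta_pos": [
    [1,0,0],
    [1,0,0],
    [1,0,0],
    [1,0,0],
    [1,0,0]
  ],
  "grip": [-1,-1,-1,-1,-1]
}}

```text
time_s: 11.88
ee_pos: [0.5151, 0.1011, 0.193]
orientation: [0.745, 0.667, -0.0, -0.0]
wrist_force: [0.8, -0.1, -1.8]
grip_width: 0.098
gripper_force: 30.0
```

Emit:
{"op": "drive_tool", "data": {
  "angular": [
    [0,0,0],
    [0,0,0],
    [0,0,0],
    [0,0,0],
    [0,0,0]
  ],
  "delta_pos": [
    [1,0,0],
    [1,0,0],
    [1,0,0],
    [1,0,0],
    [0.5,0,0]
  ],
  "grip": [-1,-1,-1,-1,-1]
}}

```text
time_s: 12.3
ee_pos: [0.5247, 0.1924, 0.1928]
orientation: [0.744, 0.668, -0.0, -0.001]
wrist_force: [-0.4, 0.8, -1.5]
grip_width: 0.093
gripper_force: 30.0
```

Emit:
{"op": "drive_tool", "data": {
  "angular": [
    [0,0,0],
    [0,0,0],
    [0,0,0]
  ],
  "delta_pos": [
    [0,0,0],
    [0,0,0],
    [0,0,0]
  ],
  "grip": [-1,-1,-1]
}}

```text
time_s: 12.55
ee_pos: [0.5254, 0.1874, 0.1933]
orientation: [0.746, 0.666, -0.001, 0.0]
wrist_force: [0.4, 0.1, -2.3]
grip_width: 0.099
gripper_force: 30.0
```

```bash
python3 - <<'E'
from h import *
from bench import r
np.set_printoptions(precision=4,suppress=True)
st=r.sense();need(st,[.523,.200,.1925],-6.7);print(st["ee_pos"],st["joint_positions"])
E
```

```text
shift units(tool) [ 0.6113 -0.1896  0.0415] world mm [-2.405  12.572  -0.8415] tool y deg -6.40781886543101 tool z [-0.0006 -0.0011 -1.    ]
z turn units 0.009739371152299666
[0.5254 0.1874 0.1933] [-0.7475  0.3619  0.4282  1.885  -0.1829  0.9339 -0.3462]
```

Emit:
{"op": "drive_tool", "data": {
  "angular": [
    [-0.145,0,0],
    [-0.145,0,0],
    [0,0,0],
    [0,0,0],
    [0,0,0]
  ],
  "delta_pos": [
    [0.6,0,0],
    [0,-0.6,0],
    [0,0,0.8],
    [0,0,0.8],
    [0,0,0.4]
  ],
  "grip": [-1,-1,-1,-1,-1]
}}

```text
time_s: 12.97
ee_pos: [0.5201, 0.2, 0.1521]
orientation: [0.743, 0.665, 0.05, 0.056]
wrist_force: [0.5, -0.0, -2.3]
grip_width: 0.099
gripper_force: 30.0
```

Emit:
{"op": "drive_tool", "data": {
  "angular": [
    [0,0,0],
    [0,0,0],
    [0,0,0]
  ],
  "delta_pos": [
    [0,0,0],
    [0,0,0],
    [0,0,0]
  ],
  "grip": [-1,-1,-1]
}}

```text
time_s: 13.22
ee_pos: [0.5218, 0.2009, 0.1538]
orientation: [0.743, 0.665, 0.051, 0.057]
wrist_force: [-0.3, -0.4, -0.9]
grip_width: 0.096
gripper_force: 30.0
```

```bash
python3 - <<'E'
from h import *
from bench import r
np.set_printoptions(precision=4,suppress=True)
st=r.sense();need(st,[.5097,.2016,.1325],-6.7);print(st["ee_pos"],st["joint_positions"],st["orientation"])
s=r.snapshot("scene");np.savez("scene4.npz",**s);t=r.snapshot("top");np.savez("top4.npz",**t)
z=lambda im,x,y,w,h,k:cv2.resize(cv2.convertScaleAbs(im[y:y+h,x:x+w],alpha=1.8),None,fx=k,fy=k,interpolation=cv2.INTER_CUBIC)
cv2.imwrite("pics/s4.png",z(s["img"],345,170,100,72,8))
E
```

```text
shift units(tool) [-0.0329 -0.7604  0.9605] world mm [-12.1065   0.6997 -21.3002] tool y deg -6.38547935658744 tool z [ 0.1512 -0.0165 -0.9884]
z turn units 0.01048402144708535
[0.5218 0.2009 0.1538] [-0.8363  0.3557  0.4368  2.0172 -0.1116  0.671  -0.462 ] [0.7432 0.6647 0.051  0.0567]
```

View pics/s4.png

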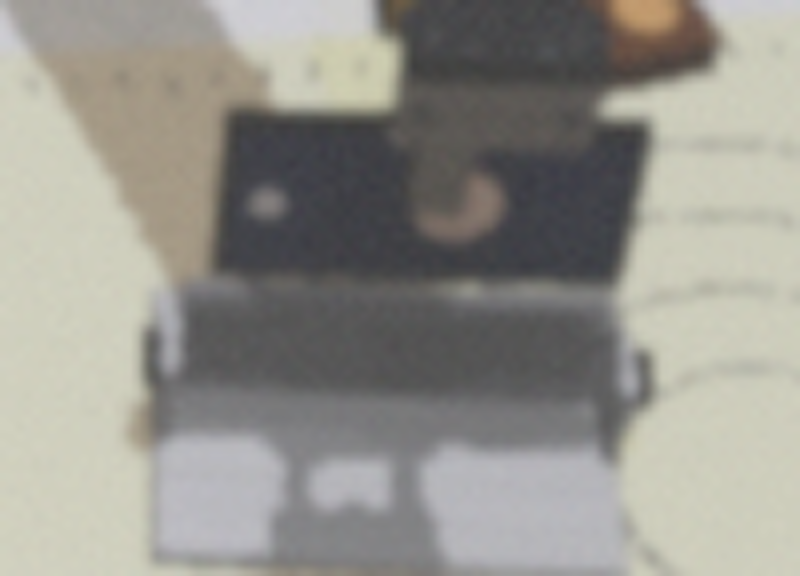

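The scene crop shows the phone above the cradle: outline corners at about (228,112), (650,125), (615,283) and (213,276), and the cradle's rear lip along y≈285. I'll compare these with the kinematic prediction to get the camera bias at this spot.

```bash
python3 - <<'E'
from h import *
np.set_printoptions(precision=2,suppress=True)
s=load("scene4");R=Ro.from_quat([.7432,.6647,.051,.0567]).as_matrix();tcp=np.array([.5218,.2009,.1538])
X,Y,Z=R[:,1],R[:,0],-R[:,2]
obs=np.array([(228,112),(650,125),(615,283),(213,276)])/8.+[345,170]-.44
for L in(.047,.049,.051):
    P=[tcp-L*Z+a*X+b*Y+c*Z for a,b,c in((-.0045,-.073,.072),(-.0045,.073,.072),(.0045,.073,0),(.0045,-.073,0))]
    print(L,(obs-proj(s,P)).round(2).tolist())
# subpixel lower edge of phone via dark->light at columns where light gap visible, and stand in same frame
print("px per mm along y, z:",(proj(s,tcp+.01*Y)-proj(s,tcp))/10,(proj(s,tcp+.01*Z)-proj(s,tcp))/10,"x",(proj(s,tcp+.01*X)-proj(s,tcp))/10)
# predicted base front-bottom corners & cheeks for stand (.5251,.2006), (.523,.2)
for c in((.5251,.2006),(.523,.200)):
    ex=np.array([.993,-.116,0]);ey=np.array([.116,.993,0]);c=np.array([*c,0])
    Q=[c+.065*ex-.088*ey,c+.065*ex+.088*ey,c+.065*ex-.088*ey+[0,0,.01],c+.065*ex+.088*ey+[0,0,.01]]
    print((proj(s,Q)+.44-[345,170])*8)
t=load("top4");print(proj(t,[[.5251,.2006,.01]]))
E
```

```text
0.047 [[-0.55, 2.08], [-1.15, 2.14], [-1.65, 0.06], [-0.5, 0.81]]
0.049 [[-0.5, 1.51], [-1.03, 1.57], [-1.53, -0.47], [-0.45, 0.28]]
0.051 [[-0.44, 0.94], [-0.9, 0.99], [-1.41, -0.99], [-0.39, -0.24]]
px per mm along y, z: [[0.36 0.01]] [[ 0.05 -0.28]] x [[0.03 0.23]]
[[155.69 569.63]
 [631.23 588.6 ]
 [157.56 554.22]
 [636.24 573.21]]
[[153.38 565.11]
 [628.39 584.02]
 [155.24 549.68]
 [633.37 568.62]]
[[252.72 206.56]]
```

```bash
python3 - <<'E'
from h import *
np.set_printoptions(precision=1,suppress=True,linewidth=150)
ex=np.array([.993,-.116,0]);ey=np.array([.116,.993,0]);c=np.array([.523,.200,.010])
for n in("scene0","top0"):
    s=load(n);im=s["img"].astype(np.float32);sat=im[:,:,2]-im[:,:,0];lum=im.mean(2)
    def prof(A,B,rng):
        P=np.array([[c+A*(q/1000)+B*(w/1000) for w in rng[1]] for q in rng[0]]);sh=P.shape[:2]
        uv=proj(s,P.reshape(-1,3)).astype(np.float32).reshape(*sh,2)
        return [np.mean(cv2.remap(ch,uv[...,0],uv[...,1],cv2.INTER_CUBIC),1) for ch in(sat,lum)]
    for lab,A,B,q,w in(("front x",ex,ey,range(50,84,2),range(-75,76,2)),("back x",ex,ey,range(-80,-48,2),range(-75,76,2)),("y+",ey,ex,range(74,104,2),range(30,60,2)),("y-",ey,ex,range(-104,-74,2),range(30,60,2))):
        a,l=prof(A,B,(q,w));print(n,lab,list(q)[0]);print(" sat",a);print(" lum",l)
E
```

```text
scene0 front x 50
 sat [-2.6 -2.5 -2.5 -2.5 -2.4 -2.3 -2.2 -2.1 -1.5 -0.   2.4  5.1  7.2  8.3  8.8  8.9  8.9]
 lum [ 99.3  99.5  99.8 100.1 100.1  99.6  98.   94.3  88.6  82.9  81.3  85.8  93.8 100.8 104.8 106.1 106.6]
scene0 back x -80
 sat [ 9.1  9.1  9.1  9.   8.4  7.2  5.4  3.3  1.3 -0.1 -0.9 -1.  -1.  -0.9 -0.8 -0.7]
 lum [107.2 107.2 107.  106.  103.8  99.3  92.8  84.9  77.1  70.6  66.1  63.3  62.1  61.8  61.4  60.2]
scene0 y+ 74
 sat [-2.5 -2.8 -2.6 -2.4 -1.9 -0.3  2.4  5.7  7.7  8.4  9.   9.2  9.4  9.5  9.7]
 lum [ 98.9  98.9  99.1  99.2  98.3  96.9  96.   97.   99.6 102.1 103.9 105.1 106.3 107.  107.4]
scene0 y- -104
 sat [ 9.6  9.6  9.6  9.4  9.2  9.   8.3  5.6  2.  -1.1 -2.5 -2.4 -2.7 -2.8 -2.6]
 lum [108.7 108.6 108.5 108.7 108.3 107.  102.6  97.   93.6  96.3 100.5 101.3 101.7 101.5 101.3]
top0 front x 50
 sat [-6.4 -6.3 -6.2 -6.2 -6.2 -6.2 -6.1 -5.7 -5.3 -5.1 -5.  -5.  -5.1 -5.3 -5.4 -5.4 -5.3]
 lum [132.  132.3 132.7 133.1 133.3 132.4 129.9 126.6 124.4 126.3 130.2 132.8 134.2 134.5 134.5 134.4 134.4]
top0 back x -80
 sat [-5.1 -5.  -5.  -5.1 -5.2 -5.1 -4.7 -3.9 -3.2 -3.8 -4.8 -5.3 -5.6 -5.8 -5.9 -6. ]
 lum [133.9 134.7 135.4 135.8 136.1 135.3 131.4 123.6 116.  116.2 123.8 131.4 135.4 136.  135.7 135.3]
top0 y+ 74
 sat [-6.4 -6.9 -7.3 -6.8 -6.4 -6.2 -5.9 -5.2 -4.8 -4.5 -4.  -3.7 -3.7 -4.  -4.8]
 lum [130.6 130.5 130.8 130.5 129.2 125.7 122.1 120.8 122.7 125.5 127.8 129.7 130.9 132.4 133.6]
top0 y- -104
 sat [-5.3 -5.3 -5.3 -5.3 -5.2 -5.  -4.6 -4.3 -4.4 -4.8 -4.6 -4.6 -5.2 -5.6 -5.9]
 lum [136.1 136.  136.2 136.5 136.  134.  129.  123.  119.9 122.5 128.6 133.5 135.7 136.4 136.1]
```

Emit:
{"op": "drive_tool", "data": {
  "angular": [
    [0,0,0],
    [0,0,0],
    [0,0,0],
    [0,0,0],
    [0,0,0]
  ],
  "delta_pos": [
    [0,-0.4,0],
    [0,-0.36,0],
    [0,0,0.4],
    [0,0,0.4],
    [0,0,0]
  ],
  "grip": [-1,-1,-1,-1,-1]
}}

```text
time_s: 13.73
ee_pos: [0.5076, 0.2026, 0.1334]
orientation: [0.743, 0.666, 0.049, 0.056]
wrist_force: [0.6, 0.0, -1.7]
grip_width: 0.093
gripper_force: 30.0
```

Emit:
{"op": "drive_tool", "data": {
  "angular": [
    [0,0,0],
    [0,0,0],
    [0,0,0],
    [0,0,0],
    [0,0,0]
  ],
  "delta_pos": [
    [0,0,0.2],
    [0,0,0.2],
    [0,0,0.2],
    [0,0,0],
    [0,0,0]
  ],
  "grip": [-1,-1,-1,-1,-1]
}}

```text
time_s: 14.15
ee_pos: [0.5104, 0.2025, 0.1229]
orientation: [0.743, 0.665, 0.05, 0.057]
wrist_force: [0.1, -0.7, -3.0]
grip_width: 0.094
gripper_force: 30.0
```

```bash
python3 - <<'E'
from h import *
from bench import r
np.set_printoptions(precision=4,suppress=True)
st=r.sense();z=st["ee_pos"][2];d=(z-.044)/.9884
need(st,[.5232-.1512*d,.2007+.0165*d,z],-6.7);print(d,st["ee_pos"],st["wrist_force"],st["ft_torque"])
s=r.snapshot("scene");np.savez("scene5.npz",**s)
cv2.imwrite("pics/s5.png",cv2.resize(cv2.convertScaleAbs(s["img"][170:242,345:445],alpha=1.8),None,fx=8,fy=8,interpolation=cv2.INTER_CUBIC))
E
```

```text
shift units(tool) [-0.0196  0.0413  0.0063] world mm [ 0.7866 -0.4821  0.    ] tool y deg -6.301161422564089 tool z [ 0.15   -0.017  -0.9885]
z turn units 0.013294619247863704
0.07977988102909644 [0.5104 0.2025 0.1229] [ 0.0911 -0.6576 -3.0061] [-0.0338  0.2811  0.043 ]
```

View pics/s5.png

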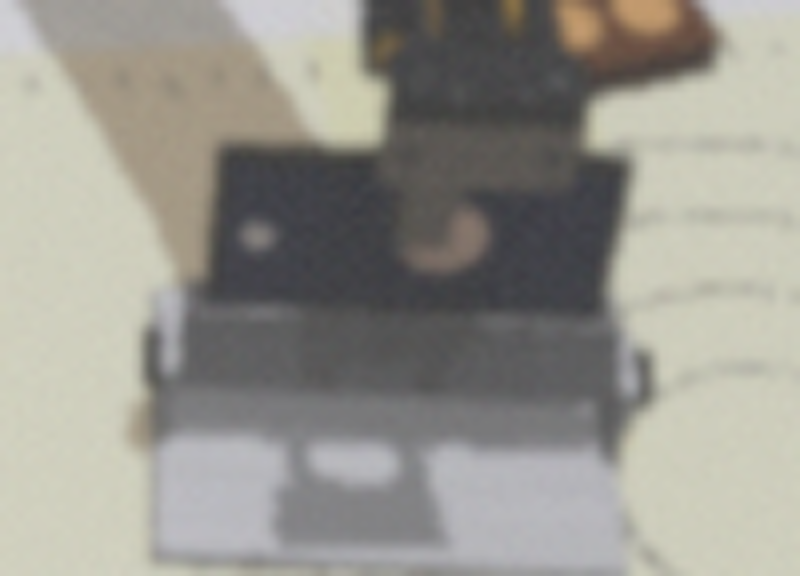

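The phone's lower edge is now at the front lip line (y≈305), with bottom corners at about (210,297) and (606,308). The front lip runs from about (188,310) to (614,318). I'll check centring along the slot.

```bash
python3 - <<'E'
from h import *
np.set_printoptions(precision=1,suppress=True)
s=load("scene5");t=.15;ex=np.array([.993,-.116,0]);ey=np.array([.116,.993,0]);c=np.array([.523,.1995,.044])
X=ex*np.cos(t)+np.array([0,0,np.sin(t)]);Z=-ex*np.sin(t)+np.array([0,0,np.cos(t)])
f=lambda P:(proj(s,P)+.44-[345,170])*8
print("slot end lips front",f([c+.011*X+k*ey+.03*Z for k in(-.08,-.076,.076,.08)]))
print("cheek outer/inner top front edge",f([c-[0,0,.044]+.015*ex+k*ey+[0,0,.054] for k in(-.088,-.082,.082,.088)]))
tcp=np.array([.5104,.2025,.1229])
print("phone bottom",f([tcp-.049*Z+.0045*X+k*ey for k in(-.073,.073)]), "top",f([tcp+.023*Z-.0045*X+k*ey for k in(-.073,.073)]))
# row profiles: lum across phone just above bottom & mid, find dark extents
g=s["img"].max(2).astype(int)
for v in(196,200,204):print(v,g[v,368:377],g[v,415:426])
for v in(212,215):print(v,g[v,362:374],g[v,416:428])
E
```

```text
slot end lips front [[186.5 317.4]
 [197.5 317.7]
 [615.3 332.9]
 [626.3 333.3]]
cheek outer/inner top front edge [[160.8 370.9]
 [177.1 371.5]
 [623.6 388.1]
 [640.  388.7]]
phone bottom [[209.4 302.8]
 [609.  317.3]] top [[224.5 135.2]
 [638.9 149.2]]
196 [91 90 83 64 45 39 41 41 43] [ 41  40  41  39  40  40  42  58  86 104 107]
200 [91 89 77 54 39 42 45 53 64] [ 41  40  40  40  39  43  57  86 108 114 114]
204 [83 77 66 48 38 40 40 41 41] [ 40  40  40  38  41  55  85 107 114 115 115]
212 [96 65 59 81 92 75 58 54 54 53 53 55] [ 52  53  53  54  53  58  76  95 103 108 112 114]
215 [95 61 58 81 89 74 58 55 54 54 55 55] [ 54  53  53  53  54  59  75  86  73  60  83 107]
```

Emit:
{"op": "drive_tool", "data": {
  "angular": [
    [0,0,0],
    [0,0,0],
    [0,0,0],
    [0,0,0],
    [0,0,0]
  ],
  "delta_pos": [
    [0.04,0.04,0.1],
    [0,0,0.1],
    [0,0,0.1],
    [0,0,0.1],
    [0,0,0]
  ],
  "grip": [-1,-1,-1,-1,-1]
}}

```text
time_s: 14.62
ee_pos: [0.5111, 0.2033, 0.1145]
orientation: [0.743, 0.665, 0.049, 0.056]
wrist_force: [-5.1, 1.3, -2.5]
grip_width: 0.094
gripper_force: 30.0
```

Emit:
{"op": "drive_tool", "data": {
  "angular": [
    [0,0,0],
    [0,0,0],
    [0,0,0],
    [0,0,0],
    [0,0,0]
  ],
  "delta_pos": [
    [0,0,0.1],
    [0,0,0.1],
    [0,0,0.1],
    [0,0,0.1],
    [0,0,0]
  ],
  "grip": [-1,-1,-1,-1,-1]
}}

```text
time_s: 15.03
ee_pos: [0.5123, 0.2031, 0.1066]
orientation: [0.743, 0.665, 0.049, 0.056]
wrist_force: [-5.2, 0.6, -2.0]
grip_width: 0.095
gripper_force: 30.0
```

Emit:
{"op": "drive_tool", "data": {
  "angular": [
    [0,0,0],
    [0,0,0],
    [0,0,0]
  ],
  "delta_pos": [
    [0,-0.05,0.05],
    [0,0,0.05],
    [0,0,0]
  ],
  "grip": [-1,-1,-1]
}}

```text
time_s: 15.28
ee_pos: [0.5125, 0.2031, 0.105]
orientation: [0.743, 0.665, 0.05, 0.056]
wrist_force: [-4.7, -0.2, -2.4]
grip_width: 0.096
gripper_force: 30.0
```

Emit:
{"op": "drive_tool", "data": {
  "angular": [
    [0,0,0],
    [0,0,0],
    [0,0,0],
    [0,0,0],
    [0,0,0]
  ],
  "delta_pos": [
    [0,0,0.1],
    [0,0,0.1],
    [0,0,0.1],
    [0,0,0.05],
    [0,0,0]
  ],
  "grip": [-1,-1,-1,-1,-1]
}}

```text
time_s: 15.7
ee_pos: [0.5139, 0.2033, 0.0988]
orientation: [0.743, 0.665, 0.051, 0.056]
wrist_force: [-6.3, 0.6, 3.7]
grip_width: 0.097
gripper_force: 30.1
```

Emit:
{"op": "drive_tool", "data": {
  "angular": [
    [0,0,0],
    [0,0,0],
    [0,0,0]
  ],
  "delta_pos": [
    [0,-0.05,0.05],
    [0,0,0.05],
    [0,0,0]
  ],
  "grip": [-1,-1,-1]
}}

```text
time_s: 15.95
ee_pos: [0.5143, 0.2034, 0.0974]
orientation: [0.743, 0.665, 0.052, 0.057]
wrist_force: [-5.2, 0.2, 6.1]
grip_width: 0.096
gripper_force: 30.1
```

Emit:
{"op": "drive_tool", "data": {
  "angular": [
    [0,0,0],
    [0,0,0],
    [0,0,0]
  ],
  "delta_pos": [
    [0,0,0.05],
    [0,0,0.05],
    [0,0,0]
  ],
  "grip": [-1,-1,-1]
}}

```text
time_s: 16.2
ee_pos: [0.5148, 0.2035, 0.0955]
orientation: [0.743, 0.665, 0.052, 0.057]
wrist_force: [-6.9, 0.7, 7.1]
grip_width: 0.096
gripper_force: 30.1
```

```bash
python3 - <<'E'
from bench import r
s=r.sense();print(s["ee_pos"],s["wrist_force"],s["ft_torque"],s["orientation"])
E
```

```text
[0.5147626  0.20349644 0.09547008] [-6.88931638  0.71897253  7.07148335] [-0.06702268  1.24519043 -0.45047155] [0.7428739  0.6649952  0.05195625 0.05674774]
```

Emit:
{"op": "drive_tool", "data": {
  "angular": [
    [0,0,0],
    [0,0,0],
    [0,0,0]
  ],
  "delta_pos": [
    [0,0,0.05],
    [0,0,0.05],
    [0,0,0]
  ],
  "grip": [-1,-1,-1]
}}

```text
time_s: 16.45
ee_pos: [0.5153, 0.2037, 0.0938]
orientation: [0.743, 0.665, 0.052, 0.057]
wrist_force: [-5.4, 0.7, 7.5]
grip_width: 0.098
gripper_force: 30.1
```

Emit:
{"op": "drive_tool", "data": {
  "angular": [
    [0,0,0],
    [0,0,0],
    [0,0,0]
  ],
  "delta_pos": [
    [0,0,0.05],
    [0,0,0.05],
    [0,0,0]
  ],
  "grip": [-1,-1,-1]
}}

```text
time_s: 16.7
ee_pos: [0.5156, 0.2038, 0.0936]
orientation: [0.743, 0.665, 0.052, 0.056]
wrist_force: [-12.4, -0.3, 26.9]
grip_width: 0.092
gripper_force: 30.1
```

Emit:
{"op": "drive_tool", "data": {
  "angular": [
    [0,0,0],
    [-0.08,0,0],
    [-0.08,0,0],
    [-0.08,0,0],
    [0,0,0]
  ],
  "delta_pos": [
    [0,0,-0.1],
    [0,-0.105,0.002],
    [0,-0.105,0.002],
    [0,-0.105,0.002],
    [0,0,0]
  ],
  "grip": [-1,-1,-1,-1,-1]
}}

```text
time_s: 17.12
ee_pos: [0.51, 0.2042, 0.0925]
orientation: [0.737, 0.661, 0.096, 0.105]
wrist_force: [3.4, -1.2, -0.6]
grip_width: 0.092
gripper_force: 30.0
```

Emit:
{"op": "drive_tool", "data": {
  "angular": [
    [0,0,0]
  ],
  "delta_pos": [
    [0,0,0]
  ],
  "grip": [-1]
}}

```text
time_s: 17.2
ee_pos: [0.5101, 0.2042, 0.0924]
orientation: [0.738, 0.661, 0.095, 0.104]
wrist_force: [1.2, -1.5, 4.0]
grip_width: 0.095
gripper_force: 30.0
```

```bash
cat > st.py <<'E'
from h import *
from bench import r
np.set_printoptions(precision=4,suppress=True)
s=r.sense();R=Ro.from_quat(s["orientation"]).as_matrix();Z=-R[:,2]
print("tcp",s["ee_pos"],"F",s["wrist_force"],"tilt deg",np.degrees(np.arccos(Z[2])),"bottom edge",s["ee_pos"]-.0502*Z,"q",s["joint_positions"],s["time_s"])
E
python3 st.py
```

```text
tcp [0.5101 0.2042 0.0924] F [ 1.1825 -1.5073  4.0281] tilt deg 16.159940160707933 bottom edge [0.524  0.2028 0.0442] q [-0.9407  0.4238  0.4828  2.1611 -0.0823  0.3692 -0.554 ] 17.2
```

The phone is seated: the floor was felt at TCP z≈0.0936, and the bottom edge is on the hinge line. Joint 6 is nearing its 0.15 limit though, so holding on through the full tilt isn't safe. I'll release, raise a little, and push the screen back with the front finger.

Emit:
{"op": "drive_tool", "data": {
  "angular": [
    [0,0,0],
    [0,0,0],
    [0,0,0],
    [0,0,0],
    [0,0,0]
  ],
  "delta_pos": [
    [0,0,0],
    [0,0,0],
    [0,0,0],
    [0,0,0],
    [0,0,0]
  ],
  "grip": [-0.75,-0.6,-0.4,-0.2,-0.13]
}}

```text
time_s: 17.62
ee_pos: [0.5079, 0.2038, 0.0909]
orientation: [0.738, 0.661, 0.092, 0.103]
wrist_force: [-0.9, 0.2, 0.1]
grip_width: 0.391
gripper_force: 0.0
```

Emit:
{"op": "drive_tool", "data": {
  "angular": [
    [0,0,0],
    [0,0,0],
    [0,0,0],
    [0,0,0],
    [0,0,0]
  ],
  "delta_pos": [
    [0,0,0],
    [0,0,-0.3],
    [0,0,-0.3],
    [0,0,-0.3],
    [0,0,0]
  ],
  "grip": [-0.13,-0.13,-0.13,-0.13,-0.13]
}}

```text
time_s: 18.03
ee_pos: [0.5032, 0.2048, 0.1097]
orientation: [0.738, 0.661, 0.093, 0.103]
wrist_force: [-0.7, -1.2, 0.7]
grip_width: 0.436
gripper_force: 0.0
```

```bash
python3 st.py; python3 - <<'E'
from h import *
from bench import r
s=r.snapshot("scene");np.savez("scene6.npz",**s)
cv2.imwrite("pics/s6.png",cv2.resize(cv2.convertScaleAbs(s["img"][170:242,345:445],alpha=1.8),None,fx=8,fy=8,interpolation=cv2.INTER_CUBIC))
E
```

```text
tcp [0.5032 0.2048 0.1097] F [-0.7157 -1.1563  0.6922] tilt deg 15.982595932018995 bottom edge [0.517  0.2034 0.0615] q [-0.9752  0.384   0.5109  2.1652 -0.0587  0.4088 -0.5757] 18.0333
```

View pics/s6.png

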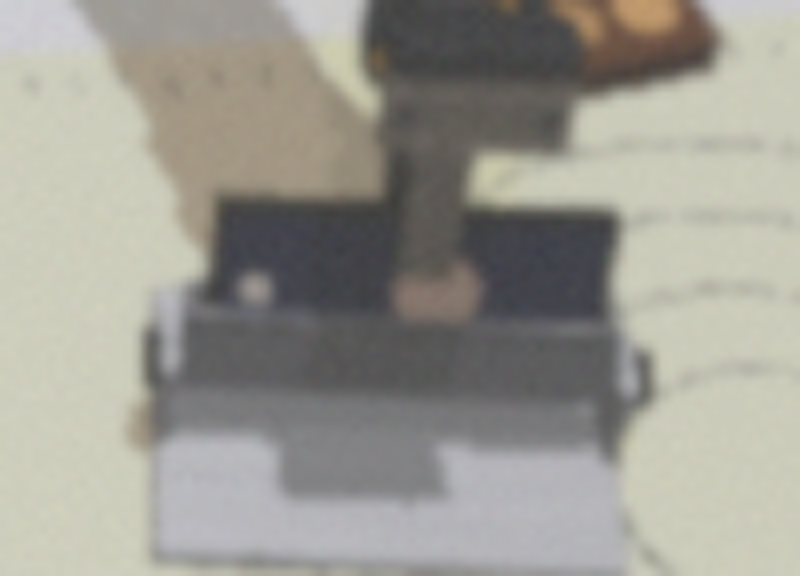

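The phone stands in the slot with fingers clear of it; the front finger is at (430,230). Now pushing back.

Emit:
{"op": "drive_tool", "data": {
  "angular": [
    [0,0,0],
    [0,0,0],
    [0,0,0],
    [0,0,0],
    [0,0,0]
  ],
  "delta_pos": [
    [0,-0.15,0],
    [0,-0.15,0],
    [0,-0.15,0],
    [0,-0.12,0],
    [0,-0.1,0]
  ],
  "grip": [-0.13,-0.13,-0.13,-0.13,-0.13]
}}

```text
time_s: 18.5
ee_pos: [0.4896, 0.2057, 0.1043]
orientation: [0.738, 0.661, 0.092, 0.103]
wrist_force: [0.9, -0.6, 0.8]
grip_width: 0.437
gripper_force: 0.5
```

Emit:
{"op": "drive_tool", "data": {
  "angular": [
    [0,0,0],
    [0,0,0],
    [0,0,0],
    [0,0,0],
    [0,0,0]
  ],
  "delta_pos": [
    [0,-0.1,0.01],
    [0,-0.1,0.01],
    [0,-0.1,0.01],
    [0,-0.1,0.01],
    [0,-0.1,0.01]
  ],
  "grip": [-0.13,-0.13,-0.13,-0.13,-0.13]
}}

```text
time_s: 18.92
ee_pos: [0.4817, 0.2069, 0.1016]
orientation: [0.738, 0.66, 0.093, 0.103]
wrist_force: [3.2, -1.5, 5.6]
grip_width: 0.439
gripper_force: 2.3
```

Emit:
{"op": "drive_tool", "data": {
  "angular": [
    [0,0,0],
    [0,0,0]
  ],
  "delta_pos": [
    [0,0,0],
    [0,0,0]
  ],
  "grip": [-0.13,-0.13]
}}

```text
time_s: 19.08
ee_pos: [0.481, 0.207, 0.1012]
orientation: [0.738, 0.661, 0.093, 0.103]
wrist_force: [1.6, -1.0, 5.0]
grip_width: 0.433
gripper_force: 2.0
```

```bash
cat >> st.py <<'E'
H=np.array([.5235,.200,.044]);ex=np.array([.993,-.116,0])
tip=s["ee_pos"]+R[:,1]*(s["grip_width"]*.046)+R[:,2]*.011-H
a,b=tip@ex,tip[2]   # a=-s sin+4.5cos, b=s cos+4.5 sin
rr=np.hypot(a,b);print("tip rel hinge mm",a*1e3,b*1e3,"phone tilt if touching",np.degrees(np.arctan2(-a,b)+np.arcsin(.0045/rr)))
E
python3 st.py
```

```text
tcp [0.481  0.207  0.1012] F [ 1.5851 -0.9568  5.0322] tilt deg 15.93282604230833 bottom edge [0.4947 0.2055 0.0529] q [-1.0207  0.3768  0.525   2.211  -0.0472  0.378  -0.6153] 19.0833
tip rel hinge mm -20.819430044404417 52.09331154102925 phone tilt if touching 26.38533687608583
```

Emit:
{"op": "drive_tool", "data": {
  "angular": [
    [0,0,0],
    [0,0,0],
    [0,0,0],
    [0,0,0],
    [0,0,0]
  ],
  "delta_pos": [
    [0,-0.1,0.01],
    [0,-0.1,0.01],
    [0,-0.1,0.01],
    [0,-0.1,0.01],
    [0,-0.05,0.01]
  ],
  "grip": [-0.13,-0.13,-0.13,-0.13,-0.13]
}}

```text
time_s: 19.5
ee_pos: [0.4721, 0.2079, 0.0972]
orientation: [0.738, 0.661, 0.092, 0.103]
wrist_force: [4.2, -0.5, 0.0]
grip_width: 0.439
gripper_force: 1.7
```

Emit:
{"op": "drive_tool", "data": {
  "angular": [
    [0,0,0],
    [0,0,0],
    [0,0,0]
  ],
  "delta_pos": [
    [0,0,0],
    [0,0,0],
    [0,0,0]
  ],
  "grip": [-0.13,-0.13,-0.13]
}}

```text
time_s: 19.75
ee_pos: [0.472, 0.2078, 0.0973]
orientation: [0.738, 0.661, 0.092, 0.103]
wrist_force: [2.4, 0.4, -0.2]
grip_width: 0.438
gripper_force: 1.0
```

```bash
python3 st.py
```

```text
tcp [0.472  0.2078 0.0973] F [ 2.439   0.4481 -0.16  ] tilt deg 15.853618372136323 bottom edge [0.4856 0.2062 0.049 ] q [-1.0384  0.3757  0.5297  2.2288 -0.0439  0.366  -0.6303] 19.75
tip rel hinge mm -29.675402621913292 48.17732666083002 phone tilt if touching 36.1929604096717
```

Emit:
{"op": "drive_tool", "data": {
  "angular": [
    [0,0,0],
    [0,0,0],
    [0,0,0],
    [0,0,0],
    [0,0,0]
  ],
  "delta_pos": [
    [0,0.2,0],
    [0,0.4,0],
    [0,0,-0.4],
    [0,0,-0.8],
    [0,0,-1]
  ],
  "grip": [-0.13,-0.13,-0.13,-0.13,-0.13]
}}

```text
time_s: 20.17
ee_pos: [0.4711, 0.2063, 0.1429]
orientation: [0.738, 0.66, 0.09, 0.103]
wrist_force: [0.7, 0.5, -0.0]
grip_width: 0.432
gripper_force: 0.0
```

Emit:
{"op": "drive_tool", "data": {
  "angular": [
    [0,0,0],
    [0,0,0],
    [0,0,0],
    [0,0,0],
    [0,0,0]
  ],
  "delta_pos": [
    [0,0,-1],
    [0,0,-1],
    [0,0,-1],
    [0,0,-0.5],
    [0,0,0]
  ],
  "grip": [-0.13,-0.13,-0.13,-0.13,-0.13]
}}

```text
time_s: 20.58
ee_pos: [0.4531, 0.2105, 0.2127]
orientation: [0.738, 0.661, 0.094, 0.102]
wrist_force: [0.1, -0.7, 0.6]
grip_width: 0.435
gripper_force: 0.0
```

```bash
python3 - <<'E'
from h import *
from bench import r
s=r.snapshot("scene");np.savez("scene7.npz",**s);t=r.snapshot("top");np.savez("top7.npz",**t)
z=lambda im,x,y,w,h,k:cv2.resize(cv2.convertScaleAbs(im[y:y+h,x:x+w],alpha=1.8),None,fx=k,fy=k,interpolation=cv2.INTER_CUBIC)
cv2.imwrite("pics/s7.png",z(s["img"],345,170,100,72,8))
R_=r.sense();print(R_["ee_pos"],R_["wrist_force"],R_["time_s"])
E
```

```text
[0.45256319 0.20978249 0.21056037] [-0.25437    -0.93070317 -0.71902696] 20.6833
```

View pics/s7.png

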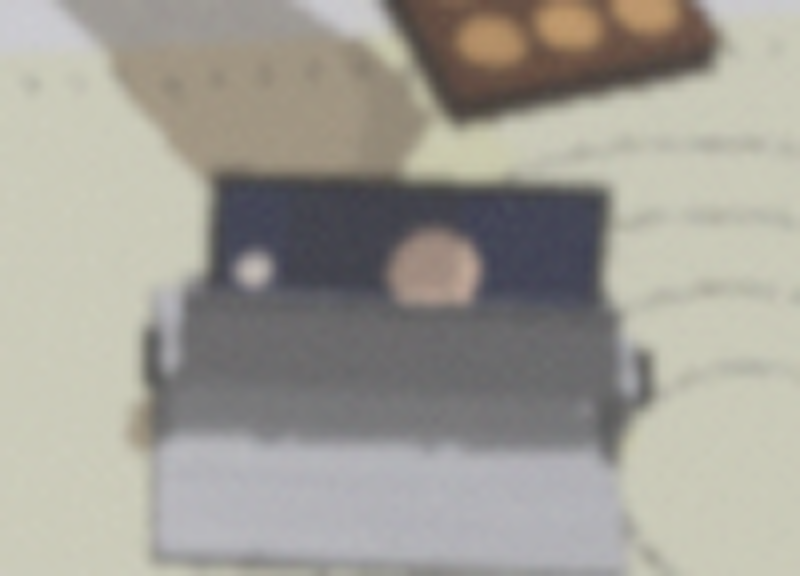

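The released phone leans back in the cradle: its top edge runs from (215,178) to (608,188), the disc is at (435,268) and the dot at (255,268). I'll estimate the tilt from the top edge, calibrated on the earlier held frame, whose pose is known.

```bash
python3 - <<'E'
from h import *
np.set_printoptions(precision=2,suppress=True)
ex=np.array([.993,-.116,0]);ey=np.array([.116,.993,0]);ez=np.array([0,0,1.])
def edge(n,v0,v1):   # upper-edge row of phone at some columns (half level)
    g=load(n)["img"].max(2).astype(float);o=[]
    for c in(375,376,377,378,379,380,416,417,418):
        col=g[v0:v1,c];lo=col[-3:].min();hi=col[:2].mean();th=(lo+hi)/2
        i=np.where(col<th)[0][0];o.append((c,v0+i-1+(col[i-1]-th)/(col[i-1]-col[i])))
    return np.array(o)
def dot(n,u0,v0,w,h):
    im=load(n)["img"][v0:v0+h,u0:u0+w].astype(float).max(2);wt=np.clip(im-55,0,None);y,x=np.mgrid[v0:v0+h,u0:u0+w];return np.array([(x*wt).sum(),(y*wt).sum()])/wt.sum()
s=load("scene5");t5=np.radians(8.75)
fr=lambda t:(ex*np.cos(t)+ez*np.sin(t),-ex*np.sin(t)+ez*np.cos(t))
def vrow(base,t,x,z,cols,b=0):
    X,Z=fr(t);P=proj(s,[base+x*X+z*Z+k*ey for k in(-.073,.073)]);return np.interp(cols,P[:,0],P[:,1])
e5=edge("scene5",182,194);e4=edge("scene4",178,190);e7=edge("scene7",184,198)
for nm,tcp,e in(("5",np.array([.5104,.2025,.1229]),e5),("4",np.array([.5218,.2009,.1538]),e4)):
    X,Z=fr(t5);b=tcp-.0502*Z;bias=e[:,1]-vrow(b,t5,-.0045,.072,e[:,0]);print("bias",nm,bias)
H=np.array([.5235,.2,.044])
for t in range(26,46,3):
    d=e7[:,1]-vrow(H,np.radians(t),-.0045,.072,e7[:,0]);print(t,"obs-pred",d.mean(),"left",d[:6].mean(),"right",d[6:].mean())
d5,d7=dot("scene5",372,195,10,9),dot("scene7",372,199,10,9);print("dots",d5,d7)
X,Z=fr(t5);b=np.array([.5104,.2025,.1229])-.0502*Z
zz=np.linspace(.02,.05,61);f=[abs(proj(s,b+.0045*X-.057*ey+z*Z)[0,1]-d5[1]) for z in zz];z=zz[np.argmin(f)];print("dot z",z)
for t in range(26,46,3):
    X,Z=fr(np.radians(t));print(t,d7[1]-proj(s,H+.0045*X-.057*ey+z*Z)[0,1])
E
```

```text
bias 5 [ 0.53  0.5   0.56  0.61  0.65  0.56 -6.5   1.72  0.93]
bias 4 [ 0.53  0.48  0.6   0.76  0.76  0.84 -6.21 -6.3  -6.19]
26 obs-pred -0.7512058511230085 left -0.7783414519095118 right -0.696934649550002
29 obs-pred -0.3768460630466532 left -0.40453121990340907 right -0.32147574933314144
32 obs-pred -0.069407302480613 left -0.09754377607187337 right -0.01313435529809226
35 obs-pred 0.1708373824005965 left 0.14234823224221316 right 0.2278156827173632
38 obs-pred 0.34382325531702107 left 0.3150801637911324 right 0.4013094383687985
41 obs-pred 0.4496870157442269 left 0.4207885173770857 right 0.5074840124785093
44 obs-pred 0.4887593362514306 left 0.45980348014557154 right 0.5466710484631486
dots [376.73 199.09] [376.28 203.59]
dot z 0.0345
26 -1.1209343280673352
29 -0.8140474785384129
32 -0.5362293336225434
35 -0.2881526036615867
38 -0.07039672697982269
41 0.11655250589942057
44 0.27230296400770726
```

Emit:
{"op": "drive_tool", "data": {
  "angular": [
    [0,0,0],
    [0,0,0],
    [0,0,0],
    [0,0,0],
    [0,0,0]
  ],
  "delta_pos": [
    [1,0,0],
    [1,0,0],
    [1,0,0],
    [1,0,0],
    [1,0,0]
  ],
  "grip": [-0.13,-0.13,-0.13,-0.13,-0.13]
}}

```text
time_s: 21.1
ee_pos: [0.4635, 0.3092, 0.209]
orientation: [0.738, 0.661, 0.091, 0.103]
wrist_force: [-0.2, 0.8, 0.4]
grip_width: 0.436
gripper_force: 0.0
```

Emit:
{"op": "drive_tool", "data": {
  "angular": [
    [0,0,0],
    [0,0,0],
    [0,0,0],
    [0,0,0],
    [0,0,0]
  ],
  "delta_pos": [
    [1,0,0],
    [1,0,0],
    [1,0,0],
    [1,0,0],
    [1,0,0]
  ],
  "grip": [-0.13,-0.13,-0.13,-0.13,-0.13]
}}

```text
time_s: 21.52
ee_pos: [0.4746, 0.4086, 0.2086]
orientation: [0.738, 0.661, 0.091, 0.104]
wrist_force: [0.0, 0.3, -0.4]
grip_width: 0.439
gripper_force: 0.0
```

Emit:
{"op": "drive_tool", "data": {
  "angular": [
    [0,0,0],
    [0,0,0],
    [0,0,0],
    [0,0,0],
    [0,0,0]
  ],
  "delta_pos": [
    [1,0,0],
    [1,0,0],
    [1,0,0],
    [1,0,0],
    [1,0,0]
  ],
  "grip": [-0.13,-0.13,-0.13,-0.13,-0.13]
}}

```text
time_s: 21.93
ee_pos: [0.4857, 0.508, 0.2082]
orientation: [0.738, 0.661, 0.091, 0.104]
wrist_force: [0.3, -0.4, 0.1]
grip_width: 0.435
gripper_force: 0.0
```

```bash
python3 - <<'E'
from h import *
from bench import r
t=r.snapshot("top");np.savez("top8.npz",**t)
im=t["img"]
cv2.imwrite("pics/t8.png",cv2.resize(cv2.convertScaleAbs(im[175:239,205:305],alpha=1.6),None,fx=8,fy=8,interpolation=cv2.INTER_CUBIC))
st=r.sense();print(st["joint_positions"],st["ee_pos"])
E
```

```text
[-1.33914129  0.54110643  0.52176489  1.64031241 -0.03439141  0.87041783
 -0.98687727] [0.48490223 0.51269992 0.20805417]
```

View pics/t8.png

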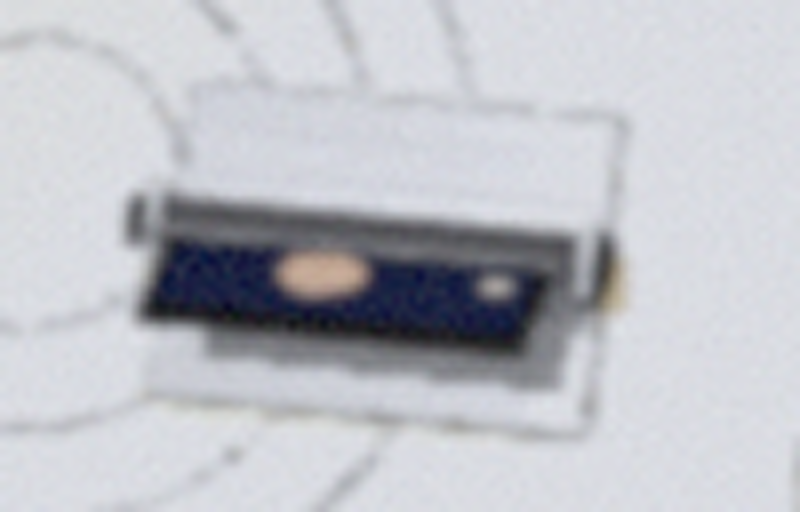

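The top view is clear: the phone lies back with the disc at (323,273) and the dot at (494,288). Its rear top edge runs from (140,320) to (522,352). Solving for the tilt.

```bash
python3 - <<'E'
from h import *
t8=load("top8");ex=np.array([.993,-.116,0]);ey=np.array([.116,.993,0]);ez=np.array([0,0,1.]);H=np.array([.5235,.2,.044])
f=lambda P:(proj(t8,P)+.44-[205,175])*8
D=np.radians
for t in(29,32,35,38,41):
    X,Z=ex*np.cos(D(t))+ez*np.sin(D(t)),-ex*np.sin(D(t))+ez*np.cos(D(t))
    print(t,"rear top",f([H-.0045*X+.072*Z+k*ey for k in(.073,-.073)]).round(0).tolist(),"front top",f([H+.0045*X+.072*Z+k*ey for k in(.073,-.073)]).round(0).tolist(),"dot",f([H+.0045*X+.0345*Z-.057*ey]).round(0).tolist())
E
```

```text
29 rear top [[138.0, 306.0], [529.0, 340.0]] front top [[138.0, 284.0], [530.0, 317.0]] dot [[503.0, 278.0]]
32 rear top [[138.0, 315.0], [529.0, 349.0]] front top [[138.0, 293.0], [529.0, 327.0]] dot [[503.0, 283.0]]
35 rear top [[138.0, 324.0], [529.0, 358.0]] front top [[138.0, 303.0], [529.0, 336.0]] dot [[503.0, 287.0]]
38 rear top [[139.0, 333.0], [529.0, 366.0]] front top [[138.0, 312.0], [529.0, 345.0]] dot [[503.0, 292.0]]
41 rear top [[140.0, 341.0], [529.0, 374.0]] front top [[138.0, 321.0], [529.0, 354.0]] dot [[503.0, 296.0]]
```

The tilt comes out at about 33–36°, and the phone is seated and centred. Handing in.

```bash
python3 -c "
from bench import r
print(r.close_job())"
```

```text
the job is handed in; nothing more can be done
None
```

The phone is in the stand's slot, screen to the front, leaning back about 35° (camera estimate 33–36°) and let go; the job is handed in, and the call returned no verdict.

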